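# Daily check of the sprung pull gauge

## Task

Do the daily check of the pull gauge: first push its peak pointer (the steel fin on the rail) right back to zero, against the handle's arm. Then draw the sprung handle out until the pointer's tip is in line with the tip of the check tab, hold it there for a second, and ease the handle fully home without letting it snap back, leaving the pointer at the tab. Do not disturb the things standing round the gauge.

Things in the scene. Friction and masses are not known exactly. Their poses are not given: they have to be found in the camera images.
- pull_gauge: Grey C-shaped stand fixed to the worktop. Origin on the worktop under the pull line; x points away from the robot along the pull line (turned up to 20 degrees), y left, z up. In this gauge frame, mm: base plate x -155 to 95, y -60 to 110, 12 high; column with the spring x 30 to 95, y -45 to 45; pointer rail at y 60, its top at z 22.
- head_edge (a point): Middle of the lower front edge of the head that overhangs from the column: gauge frame x -25, y 0, z 185 mm. Head x -25 to 95, y -55 to 55, z 185 to 197 mm, a small meter fixed on top up to z 220. It stands over the handle at home, so the hand must lean back towards the robot there, some 30 to 45 degrees from vertical.
- pull_handle (a point): Middle of the black pull handle, z 75 mm: upright grip 16 mm wide (gauge y), 36 tall, 36 long along the pull line; at its front end, 20 mm nearer the robot, a lip 28 wide, 40 tall, 6 thick. At home at gauge x -12, y 0, with 20 mm free behind the grip. A steel arm (z 24 to 36) runs from its foot to the left, to y 70, its front at gauge x -39, and drives the pointer.
- pull_slide (a joint): How far the handle is pulled out (m): 0 home, 0.065 end stop; it moves straight along gauge -x, towards the robot. Return spring: 3 N at home, rising 1 N per 10 mm. Let go, it snaps back.
- pointer_knob (a point): Point on the peak pointer's upright steel fin, z 62 mm. The fin is 12 mm along the pull line, 14 wide, z 42 to 74; below it a saddle 20 long, 24 wide (z 22 to 42) on the rail. It slides along the pull line only, at gauge y 60; moving it takes 1.5 N and it stays where it is left.
- peak_pointer (a joint): Peak pointer position (m): 0 is zero (against the arm of the handle when the handle is home), grows towards the robot, end stop 0.085. The arm pushes the pointer out ahead of it, so pulled from zero it equals the greatest pull; it does not come back with the handle.
- pointer_tip (a point): Tip of the small wedge on the left side of the peak pointer, z 34 mm, gauge y 84 mm, at the same gauge x as the fin's middle.
- tab_tip (a point): Tip of the check tab: a small aluminium clip (12 mm along the pull line, 14 deep, 42 tall) on the left edge of the scale, fixed, its wedge pointing right; z 34 mm, gauge y 86, axes parallel to the gauge's. In line = pointer tip and tab tip at the same gauge x; pull_handle is then 37.5 mm beyond the tab tip (+x). It stands 30 to 50 mm from the pointer's zero.
- reagent_d: Bystander, loose: amber dropper bottle with dark cap, 33 mm wide, 78 mm tall, right of the column. Origin at the middle of its underside.
- reagent_a: Bystander, loose: white dropper bottle, 27 mm wide, 74 mm tall, left of the column. Origin at the middle of its underside.
- reagent_carton: Bystander, loose: small carton lying flat, 34x62x18 mm, right of the gauge. Origin at the middle of its underside.
- tip_rack: Bystander, loose: rack of pipette tips, 52x82x29 mm, right of the gauge. Origin at the middle of its underside.
- sample_cup_0: Bystander, loose: lidded sample cup, 56 mm wide, 58 mm tall, left of the gauge. Origin at the middle of its underside.
- petri_dish: Bystander, loose: petri dish, 62 mm wide, 11 mm tall, left of the gauge. Origin at the middle of its underside.
- marker_black: Bystander, loose: felt marker lying in front of the gauge, 135 mm long, 17 mm thick. Origin at the middle of its underside.

How it is judged:
By the outcome, as a careful person would: the job done as asked, in the order asked, and still so for the second after the job is handed in, with the robot touching nothing.
It also fails if it takes over 58 s, if anything falls off the work surface, if the arm or the gripper's body presses on something with over 40 N, if the wrist force passes 120 N, or if a joint passes its speed limit or range.

## Robot

A 7-joint arm with a two-finger parallel gripper is mounted at the origin on a cart in front of the work surface, level with it; the furniture and walls round the work are solid. World frame = base frame: x ahead of the robot, y to its left, z up, the work surface at z = 0. Lengths are in m, angles in rad, forces in N, time in s.
With the tool pointing down it reaches from about 0.4 to 0.85 m from the base axis. Payload 10.4 kg.
Tool frame: the origin (TCP) lies at the very end of the fingers, on their centre line; the grasp point (between the pads) lies 19 mm behind it; z points along the fingers, y is the direction in which the jaws open and shut (so a half turn about z gives the same grasp; the last joint's range is limited). The gripper opens to 87 mm and grips with 3 to 60 N. Pads are 19 mm wide; open, the fingers measure 117 mm over their backs; the gripper's body (75 mm by 190 mm) begins 51 mm behind the grasp point.
Start: joints at [1.108, 0.332, -0.065, 1.46, 0.022, 1.35, -0.088], TCP at [0.266, -0.566, 0.223] pointing down, gripper open.
Joint ranges: [-2.6, 2.6], [-0.5, 2.12], [-1.47, 1.34], [0.16, 2.42], [-1.27, 4.41], [0.06, 2.06], [-2.6, 2.6]. Speed limits (rad/s): [2.22, 2.22, 2.79, 2.79, 3.14, 3.14, 3.14].

## Interface

Orientations are given as a unit quaternion [w, x, y, z].
In Python, from rig import observe, snapshot, camera_info, hand_in gives the robot as it stands.
- The arm moves only by the tool step_arm, never from a script. Its argument "moves" is a list of rows, each an object of numbers: "fingers": the finger opening in m, from 0 to 0.087; "dx", "dy", "dz": the shift along the world's x, y, z in m; "ax", "ay", "az": the turn, a rotation vector about the world's x, y, z in degrees. In form: [{"fingers": .., "dx": .., "dy": .., "dz": .., "ax": .., "ay": .., "az": ..}, ...]. A call has exactly 5 rows; each row is the pose to reach, as a shift and turn from the pose commanded when the call began; what a row does not reach only later rows make up. A row lasts 1/8 s, in which the tool goes at most 62.5 mm and 10.7 degrees, less where a joint would pass 70% of its speed; a pose out of reach is approached as far as the arm can. A call with a gripper value outside its range is refused whole. The fingers move at their own pace and stop on an object; "grip_force" is the grip in N (left out, the last holds). Time passes only in rows, so rows that repeat a pose let the fingers close, or fill a call up. It gives the time, the measured TCP pose, the force and the opening at its end, in the units of the state.
- observe(): the state, without advancing time (a new reading comes with each control period).
- snapshot(name): name is "scene" or "top"; returns (picture, depth): 400x640x3 uint8, red, green, blue; 400x640 float32, m along the optical axis (not along the pixel's ray), 0 where there is no reading.
- camera_info(name): a dict with "fx", "fy", "cx", "cy" (pixels), "R" (3x3) and "t" (3): a world point X has camera coordinates R X + t. Camera axes: x right, y down, z forward; pixel columns grow to the right and rows downward; lengths in m; the calibration is good to about 2 mm. A picture is of the moment at which its call begins. camera_info takes no time and is no camera call.
- hand_in(): hands the job in, once; it reports no verdict.
The state is a dict: "time": time; "joint_positions": joint angles; "dq": joint speeds; "effort": joint torques, N m; "tool_pos": TCP position; "eef_rot": TCP orientation; "contact_force": force on the tool from outside, world axes, zero at the start; "wrist_torque": the same for the moment, N m; "opening": finger opening in m.
Only numpy, scipy, OpenCV 4.12 (cv2) and the standard library are available. Lean on these libraries where they do the work, as an engineer would, in place of code of your own. Each camera call takes 0.05 s, during which the arm holds its last target.

## Working session

There is one attempt and no reset: what is moved stays moved. The work goes in short steps, Python scripts to look and compute and a tool call to move; the robot and the scene stay as the last step left them, time stands still between calls to the robot, and variables do not carry over. Pictures are saved under pics/ and viewed, and the job is handed in when it is done.

Besides the shell and the picture viewer there is one more tool, called after "Request:" by a JSON object that holds its "name" and its "arguments". step_arm: Moves the arm, as the interface text tells. Its arguments: {"type":"object","properties":{"moves":{"type":"array"},"grip_force":{"type":"number"}},"required":["moves"]}

```bash
ls; mkdir -p pics
python3 - <<'E'
from rig import *
import cv2,numpy as np
print(observe())
for n in ("scene","top"):
    p,d=snapshot(n); cv2.imwrite(f"pics/{n}0.png",p[:,:,::-1]); np.savez(f"{n}0.npz",p=p,d=d)
    print(n,camera_info(n))
E
```

```text
pics
{'time': 0.0, 'joint_positions': array([ 1.1083843 ,  0.33285474, -0.06464807,  1.46093959,  0.02160995,
        1.34990453, -0.08843756]), 'dq': array([-0.00047139, -0.0008375 , -0.00128645, -0.00059456,  0.0001447 ,
        0.00035762,  0.00064249]), 'effort': array([ 2.01683411e-03, -6.23262763e+01,  2.55639211e-02, -3.89906287e+01,
       -6.14791922e-02,  3.96153645e-02,  1.83358375e-04]), 'tool_pos': array([ 0.26590407, -0.56518681,  0.22176534]), 'eef_rot': array([-6.76891388e-04,  9.75913734e-01,  2.18155647e-01, -1.98801006e-04]), 'contact_force': array([ 0.14858998, -0.99295324,  0.03984817]), 'wrist_torque': array([ 0.05646099, -0.00427183,  0.0060795 ]), 'opening': 0.08694071021969234}
scene {'fx': 435.1096139708226, 'fy': 435.1096139708226, 'cx': 315.2297187411532, 'cy': 193.0658047065907, 'R': array([[ 0.66611792, -0.74536347, -0.0268368 ],
       [-0.36810517, -0.29724897, -0.88098901],
       [ 0.64867982,  0.59672133, -0.47237501]]), 't': array([-0.38687158,  0.3362389 ,  0.55001163])}
top {'fx': 408.6263320479479, 'fy': 408.6263320479479, 'cx': 318.24270541730067, 'cy': 194.7478761560276, 'R': array([[ 0.01869601, -0.99975658, -0.0117146 ],
       [-0.99767882, -0.01788727, -0.06570407],
       [ 0.06547854,  0.01291581, -0.99777039]]), 't': array([-0.03594014,  0.59877747,  0.93700102])}
```

View pics/scene0.png

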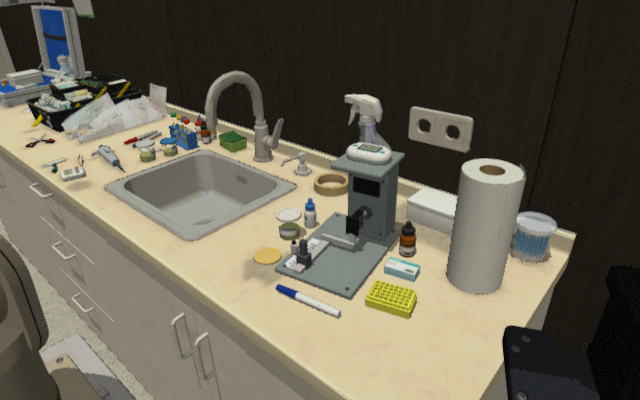

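View pics/top0.png

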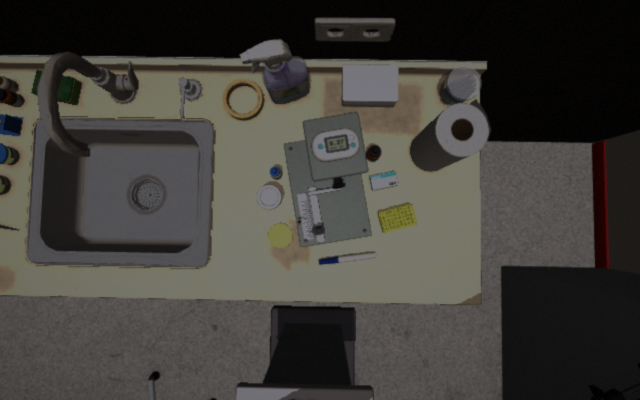

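The gauge is centred near (330,190) in top and (345,230) in scene. I'll enlarge both views.

Run:
```python
import cv2,numpy as np
a=np.load("top0.npz")["p"][:,:,::-1][100:280,240:440]
a=cv2.convertScaleAbs(a,alpha=1.5)
cv2.imwrite("pics/topz.png",cv2.resize(a,(667,600),interpolation=cv2.INTER_CUBIC))
a=np.load("scene0.npz")["p"][:,:,::-1][140:320,240:440]
cv2.imwrite("pics/scenez.png",cv2.resize(a,(667,600),interpolation=cv2.INTER_CUBIC))
```

```text
(no output)
```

View pics/topz.png

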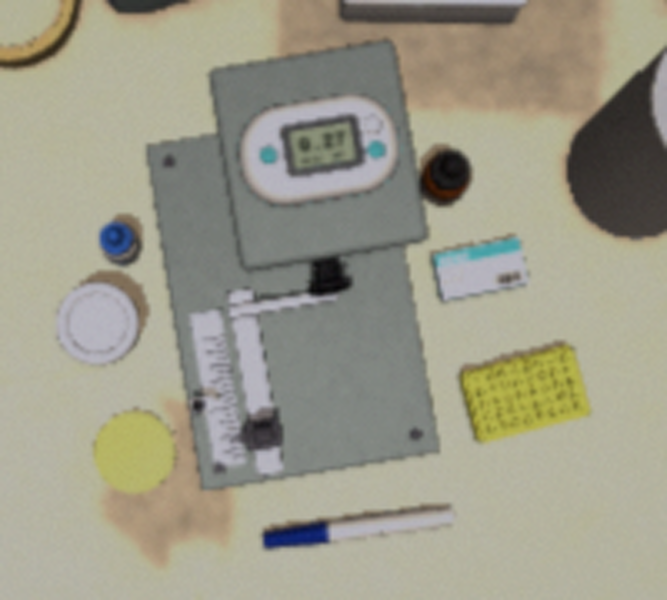

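View pics/scenez.png

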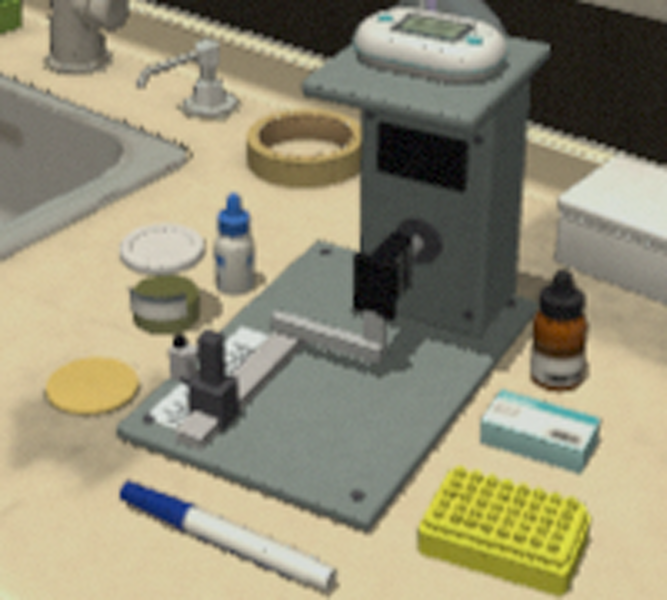

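```bash
cat > h.py <<'E'
import numpy as np,cv2
from scipy.optimize import least_squares
from rig import camera_info
C={n:camera_info(n) for n in("scene","top")}
def proj(n,X):
    c=C[n];q=np.atleast_2d(X)@c["R"].T+c["t"]
    return np.c_[c["fx"]*q[:,0]/q[:,2]+c["cx"],c["fy"]*q[:,1]/q[:,2]+c["cy"]]
def ray_z(n,uv,z):
    c=C[n];d=c["R"].T@np.array([(uv[0]-c["cx"])/c["fx"],(uv[1]-c["cy"])/c["fy"],1]);o=-c["R"].T@c["t"]
    return o+d*(z-o[2])/d[2]
def g2w(p,G):
    G=np.asarray(G);c,s=np.cos(G[2]),np.sin(G[2]);G0=np.atleast_2d(G0) if 0 else np.atleast_2d(G3(G,G)) if 0 else np.atleast_2d(p)
    return np.c_[G[0]+c*G0[:,0]-s*G0[:,1],G[1]+s*G0[:,0]+c*G0[:,1],G0[:,2]]
def w2g(X,G):
    c,s=np.cos(G[2]),np.sin(G[2]);d=np.atleast_2d(X)-[G[0],G[1],0]
    return np.c_[c*d[:,0]+s*d[:,1],-s*d[:,0]+c*d[:,1],d[:,2]]
E
sed -i 's/^    G=np.asarray.*$/    c,s=np.cos(G[2]),np.sin(G[2]);G0=np.atleast_2d(p)/' h.py
python3 - <<'E'
from h import *
s=3.335
T=[((148,145),(95,110,12)),((202,488),(-155,110,12)),((438,452),(-155,-60,12)),((211,70),(95,55,197)),((392,40),(95,-55,197)),((427,240),(-25,-55,197)),((245,268),(-25,55,197))]
S=[((120,428),(-155,110,12)),((370,518),(-155,-60,12)),((548,45),(95,-55,197)),((478,112),(-25,-55,197)),((305,83),(-25,55,197)),((320,240),(95,110,12))]
def px(L,o): return np.array([(a/s-.35+o[0],b/s-.35+o[1]) for (a,b),_ in L]),np.array([g for _,g in L])/1e3
t,tg=px(T,(240,100));sc,sg=px(S,(240,140))
f=lambda G:np.r_[(proj("top",g2w(tg,G))-t).ravel(),(proj("scene",g2w(sg,G))-sc).ravel()]
r=least_squares(f,[.6,0,0.1]);print(r.x,np.degrees(r.x[2]));print(r.fun.reshape(-1,2).round(1))
# each alone
for k in(0,1):
    fk=lambda G:f(G)[:14] if k==0 else f(G)[14:]
    rk=least_squares(fk,r.x);print(rk.x,np.abs(rk.fun).max())
np.save("G.npy",r.x)
G=r.x
# overlay
P={"handle":(-12,0,75),"hlipT":(-35,0,95),"tip?":(-39,70,36),"railz":(-49,60,62)}
for n,o in(("top",(240,100)),("scene",(240,140))):
    p=np.load(n+"0.npz")["p"][:,:,::-1][o[1]:o[1]+180,o[0]:o[0]+200]
    im=cv2.resize(cv2.convertScaleAbs(p,alpha=1.5 if n=="top" else 1),(667,600),interpolation=cv2.INTER_CUBIC)
    def dr(g,col,lab=""):
        q=(proj(n,g2w(np.array(g)/1e3,G))[0]-o+.35)*s;cv2.circle(im,tuple(int(v) for v in q),3,col,-1);cv2.putText(im,lab,(int(q[0])+4,int(q[1])),0,.4,col)
    for _,g in T+S: dr(g,(0,0,255))
    for k,g in P.items(): dr(g,(0,255,0),k)
    for x in range(-150,-20,10): dr((x,84,34),(255,0,255))
    for x in range(-150,-20,10): dr((x,60,22),(255,255,0))
    cv2.imwrite(f"pics/ov_{n}.png",im)
E
```

```text
[ 0.6485179  -0.06499718  0.18519018] 10.610615784462146
[[-0.7 -0.1]
 [ 0.2  1.3]
 [ 1.   0. ]
 [-0.8 -0.7]
 [ 1.1 -1.2]
 [ 1.5 -0.2]
 [-0.8  1. ]
 [-1.3 -1.1]
 [ 0.4  0.6]
 [ 2.  -1.4]
 [-0.7  1.2]
 [-1.3 -1.6]
 [-0.3 -1.1]]
[ 0.6484028  -0.06454371  0.17903121] 1.236951003461627
[ 0.64802789 -0.06566836  0.191962  ] 1.9687067539237546
```

View pics/ov_top.png

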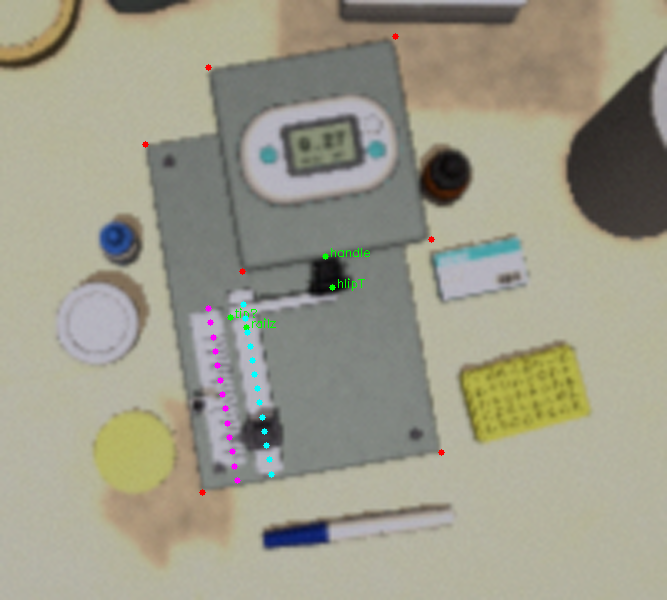

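View pics/ov_scene.png

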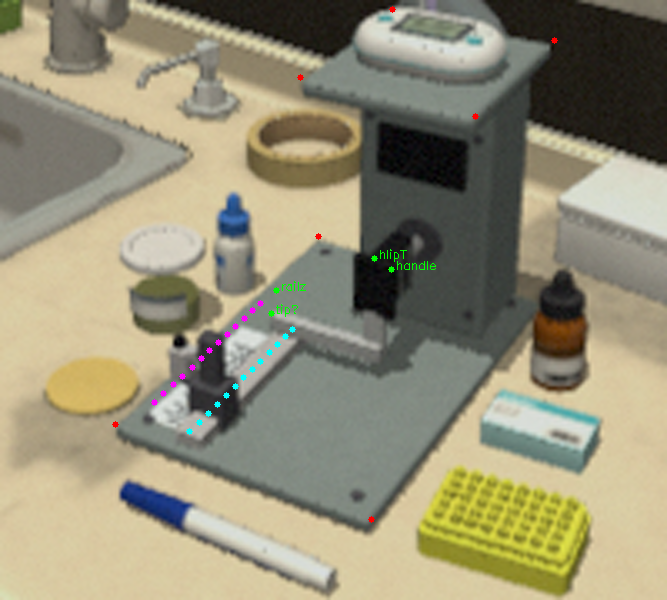

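Run:
```python
from h import *
G=np.load("G.npy")
def tri(ut,us):
    f=lambda X:np.r_[proj("top",X)[0]-ut,proj("scene",X)[0]-us]
    r=least_squares(f,[.6,0,.03]);return r.x,r.fun
s=3.335
def q(a,o): return (np.array(a)/s-.35+o)
for lab,a,b in (("fin top",(266,420),(211,337)),("tab top",(198,401),(180,341))):
    X,e=tri(q(a,(240,100)),q(b,(240,140)));print(lab,X.round(4),w2g(X,G).round(4),e.round(1))
for n,o,w in(("top",(285,195),(48,60)),("scene",(275,225),(60,60))):
    Z=np.load(n+"0.npz");p=Z["p"][o[1]:o[1]+w[1],o[0]:o[0]+w[0],::-1]
    p=cv2.convertScaleAbs(p,alpha=1.8 if n=="top" else 1.2)
    cv2.imwrite(f"pics/zz_{n}.png",cv2.resize(p,None,fx=10,fy=10,interpolation=cv2.INTER_NEAREST))
```

```text
fin top [ 0.5244 -0.0258  0.0666] [[-0.1147  0.0613  0.0666]] [-1.7  1.5  2.  -0. ]
tab top [0.5386 0.0189 0.0364] [[-0.0926  0.1027  0.0364]] [-0.5  0.5  0.6 -0. ]
```

View pics/zz_top.png

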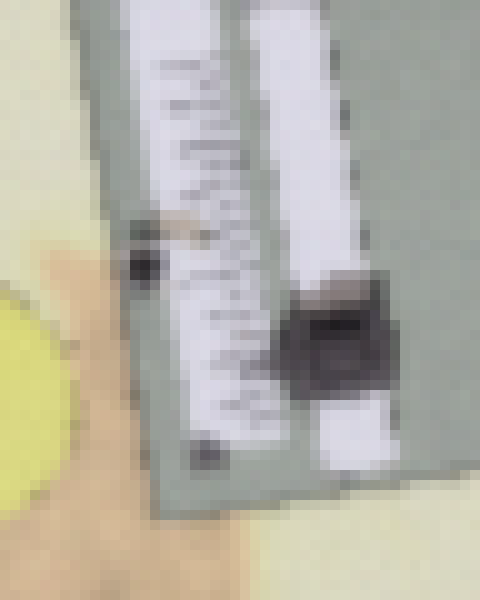

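View pics/zz_scene.png

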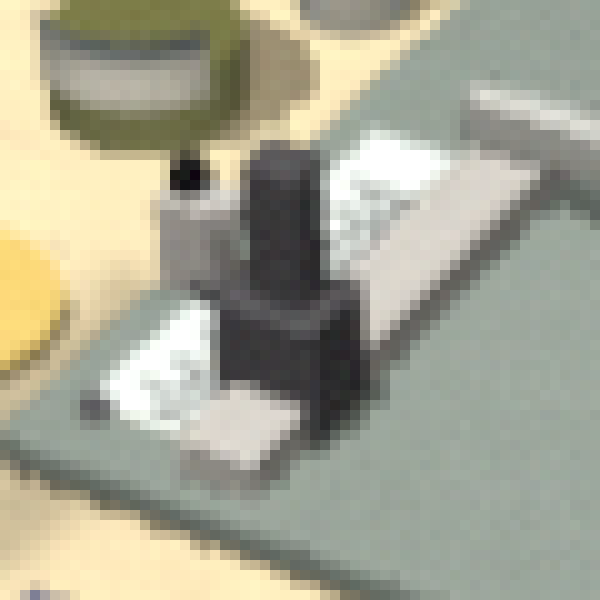

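```bash
cat >> h.py <<'E'
from scipy.spatial.transform import Rotation as Ro
from rig import observe
def Rt(G,lean):
    c,s=np.cos(G[2]),np.sin(G[2])
    B=np.array([[c,s,0],[s,-c,0],[0,0,-1.]]).T  # cols x=(c,s,0), y=(s,-c,0), z=-1
    return Ro.from_rotvec(-np.radians(lean)*np.array([-s,c,0]))*Ro.from_matrix(B)
def plan(G,g,lean):
    """delta from measured pose to gauge pos g(mm), lean deg"""
    o=observe();q=o["eef_rot"];R0=Ro.from_quat([q[1],q[2],q[3],q[0]])
    X=g2w(np.array(g)/1e3,G)[0];rv=(Rt(G,lean)*R0.inv()).as_rotvec()
    print("d",(X-o["tool_pos"]).round(4),"turn deg",np.degrees(rv).round(2),"target",X.round(4))
def state(G):
    o=observe();q=o["eef_rot"];M=Ro.from_quat([q[1],q[2],q[3],q[0]]).as_matrix()
    c,s=np.cos(G[2]),np.sin(G[2]);F=o["contact_force"]
    print("t",round(o["time"],2),"gauge tcp mm",(w2g(o["tool_pos"],G)[0]*1e3).round(1),"Fg",np.round([c*F[0]+s*F[1],-s*F[0]+c*F[1],F[2]],2),"zaxis",M[:,2].round(3),"open",round(o["opening"],4),"q",o["joint_positions"].round(2))
E
python3 - <<'E'
from h import *
G=np.load("G.npy");state(G)
plan(G,(-190,60,230),35);plan(G,(-145,60,52),35)
M=Rt(G,35).as_matrix();print(M.round(3))
E
```

```text
t 0.1 gauge tcp mm [-468.1 -421.2  221.8] Fg [-0.   -0.24 -0.06] zaxis [-0.001  0.001 -1.   ] open 0.0869 q [ 1.11  0.33 -0.06  1.46  0.02  1.35 -0.09]
d [0.1848 0.5242 0.0082] turn deg [ 10.72 -33.42 -14.15] target [ 0.4507 -0.041   0.23  ]
d [ 0.229   0.5325 -0.1698] turn deg [ 10.72 -33.42 -14.15] target [ 0.4949 -0.0327  0.052 ]
[[ 0.805  0.184  0.564]
 [ 0.151 -0.983  0.106]
 [ 0.574  0.    -0.819]]
```

Request:
{"name": "step_arm", "arguments": {"moves": [{"fingers": 0.0, "dx": 0.02, "dy": 0.06, "dz": 0.01, "ax": 2, "ay": -6, "az": -2.5}, {"fingers": 0.0, "dx": 0.04, "dy": 0.12, "dz": 0.02, "ax": 4, "ay": -12, "az": -5}, {"fingers": 0.0, "dx": 0.06, "dy": 0.18, "dz": 0.03, "ax": 6, "ay": -18, "az": -8}, {"fingers": 0.0, "dx": 0.08, "dy": 0.24, "dz": 0.03, "ax": 8, "ay": -25, "az": -10.5}, {"fingers": 0.0, "dx": 0.1, "dy": 0.295, "dz": 0.03, "ax": 10.7, "ay": -33.4, "az": -14.2}]}}

```text
time: 0.72
tool_pos: [0.3664, -0.2702, 0.253]
eef_rot: [-0.027, 0.949, 0.087, 0.302]
contact_force: [0.9, 1.4, 1.4]
opening: 0.045
```

Run:
```python
from h import *
G=np.load("G.npy");state(G)
plan(G,(-190,60,230),35);plan(G,(-145,60,52),35)
```

```text
t 0.72 gauge tcp mm [-315.  -149.8  253. ] Fg [1.12 1.19 1.45] zaxis [ 0.568  0.103 -0.817] open 0.045 q [ 1.12 -0.26 -0.15  2.15 -0.69  1.08 -0.14]
d [ 0.0843  0.2292 -0.023 ] turn deg [0.04 0.25 0.2 ] target [ 0.4507 -0.041   0.23  ]
d [ 0.1285  0.2375 -0.201 ] turn deg [0.04 0.25 0.2 ] target [ 0.4949 -0.0327  0.052 ]
```

Request:
{"name": "step_arm", "arguments": {"moves": [{"fingers": 0.0, "dx": 0.02, "dy": 0.055, "dz": 0}, {"fingers": 0.0, "dx": 0.04, "dy": 0.11, "dz": 0}, {"fingers": 0.0, "dx": 0.06, "dy": 0.165, "dz": -0.01}, {"fingers": 0.0, "dx": 0.08, "dy": 0.215, "dz": -0.025}, {"fingers": 0.0, "dx": 0.084, "dy": 0.229, "dz": -0.06}]}}

```text
schema error: expected keys fingers, dx, dy, dz, ax, ay, az
```

Run:
```python
from h import *
G=np.load("G.npy");state(G)
plan(G,(-145,60,52),35)
from rig import snapshot
for n in("top","scene"):
    p,d=snapshot(n);cv2.imwrite(f"pics/a_{n}.png",p[:,:,::-1])
state(G)
```

```text
t 0.72 gauge tcp mm [-315.  -149.8  253. ] Fg [1.12 1.19 1.45] zaxis [ 0.568  0.103 -0.817] open 0.045 q [ 1.12 -0.26 -0.15  2.15 -0.69  1.08 -0.14]
d [ 0.1285  0.2375 -0.201 ] turn deg [0.04 0.25 0.2 ] target [ 0.4949 -0.0327  0.052 ]
t 0.82 gauge tcp mm [-316.9 -144.   248. ] Fg [-0.52 -0.77 -0.83] zaxis [ 0.563  0.11  -0.819] open 0.0368 q [ 1.12 -0.27 -0.15  2.16 -0.69  1.09 -0.14]
```

View pics/a_scene.png

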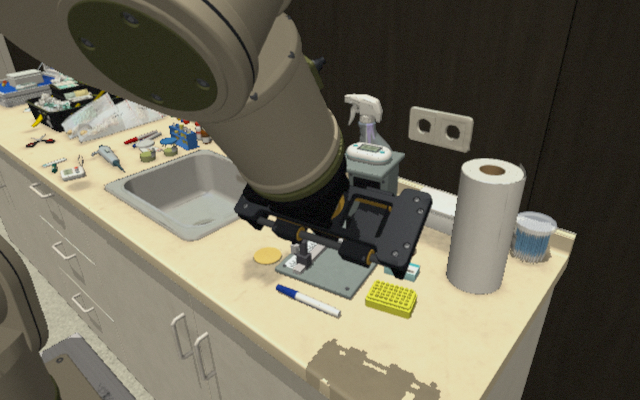

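View pics/a_top.png

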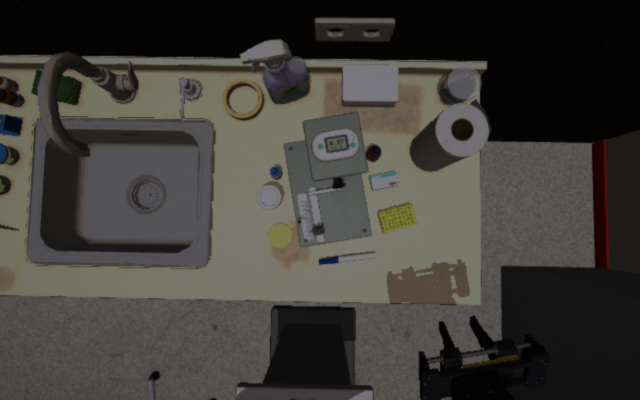

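Request:
{"name": "step_arm", "arguments": {"moves": [{"fingers": 0.0, "dx": 0.02, "dy": 0.055, "dz": 0, "ax": 0, "ay": 0, "az": 0}, {"fingers": 0.0, "dx": 0.04, "dy": 0.11, "dz": 0, "ax": 0, "ay": 0, "az": 0}, {"fingers": 0.0, "dx": 0.06, "dy": 0.165, "dz": -0.01, "ax": 0, "ay": 0, "az": 0}, {"fingers": 0.0, "dx": 0.08, "dy": 0.215, "dz": -0.025, "ax": 0, "ay": 0, "az": 0}, {"fingers": 0.0, "dx": 0.084, "dy": 0.226, "dz": -0.06, "ax": 0, "ay": 0, "az": 0}]}}

```text
time: 1.45
tool_pos: [0.4514, -0.0424, 0.1939]
eef_rot: [-0.027, 0.949, 0.091, 0.301]
contact_force: [0.2, -0.7, -0.1]
opening: 0.0006
```

Run:
```python
from h import *
G=np.load("G.npy");state(G)
plan(G,(-145,60,52),35)
```

```text
t 1.45 gauge tcp mm [-189.6   58.5  193.9] Fg [ 0.07 -0.76 -0.13] zaxis [ 0.566  0.105 -0.818] open 0.0006 q [ 0.77 -0.46 -0.49  2.37 -0.73  0.72 -0.67]
d [ 0.0436  0.0096 -0.1419] turn deg [ 0.22  0.2  -0.26] target [ 0.4949 -0.0327  0.052 ]
```

Request:
{"name": "step_arm", "arguments": {"moves": [{"fingers": 0.0, "dx": 0.025, "dy": 0.005, "dz": -0.02, "ax": 0, "ay": 0, "az": 0}, {"fingers": 0.0, "dx": 0.04, "dy": 0.009, "dz": -0.06, "ax": 0, "ay": 0, "az": 0}, {"fingers": 0.0, "dx": 0.041, "dy": 0.0096, "dz": -0.1, "ax": 0, "ay": 0, "az": 0}, {"fingers": 0.0, "dx": 0.041, "dy": 0.0096, "dz": -0.13, "ax": 0, "ay": 0, "az": 0}, {"fingers": 0.0, "dx": 0.041, "dy": 0.0096, "dz": -0.14, "ax": 0, "ay": 0, "az": 0}]}}

```text
time: 2.08
tool_pos: [0.4895, -0.0376, 0.0648]
eef_rot: [-0.024, 0.952, 0.091, 0.292]
contact_force: [-0.1, -0.4, -0.2]
opening: 0.0005
```

Run:
```python
from h import *
G=np.load("G.npy");state(G)
from rig import snapshot
for n in("top","scene"):
    p,d=snapshot(n)
    o=(240,100) if n=="top" else (240,140)
    p=p[o[1]:o[1]+180,o[0]:o[0]+200,::-1]
    cv2.imwrite(f"pics/b_{n}.png",cv2.resize(cv2.convertScaleAbs(p,alpha=1.5 if n=="top" else 1),(667,600),interpolation=cv2.INTER_CUBIC))
state(G)
```

```text
t 2.08 gauge tcp mm [-151.3   56.2   64.8] Fg [-0.19 -0.37 -0.22] zaxis [ 0.552  0.099 -0.828] open 0.0005 q [ 1.17 -0.08 -1.02  2.42 -0.91  0.31 -0.44]
t 2.17 gauge tcp mm [-152.5   54.3   64.2] Fg [-0.52 -0.75 -0.12] zaxis [ 0.551  0.097 -0.829] open 0.0002 q [ 1.17 -0.08 -1.02  2.42 -0.91  0.31 -0.44]
```

View pics/b_scene.png

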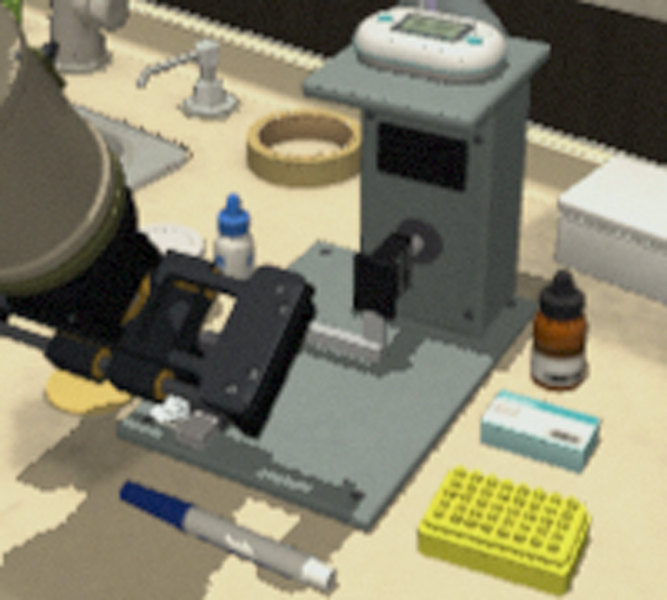

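View pics/b_top.png

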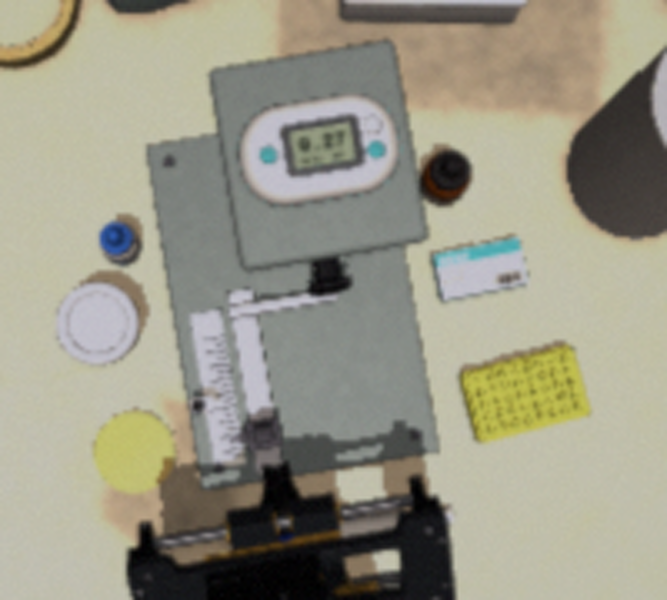

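Run:
```python
from h import *
G=np.load("G.npy");plan(G,(-140,60,56),33)
c,s=np.cos(G[2]),np.sin(G[2]);print(c,s)
```

```text
d [ 0.0112  0.0079 -0.0082] turn deg [0.15 1.09 0.14] target [ 0.4999 -0.0318  0.056 ]
0.9829012496999752 0.1841334661006168
```

Request:
{"name": "step_arm", "arguments": {"moves": [{"fingers": 0.0, "dx": 0.006, "dy": 0.002, "dz": 0, "ax": 0, "ay": 0, "az": 0}, {"fingers": 0.0, "dx": 0.01, "dy": 0.004, "dz": 0, "ax": 0, "ay": 0, "az": 0}, {"fingers": 0.0, "dx": 0.01, "dy": 0.004, "dz": -0.002, "ax": 0, "ay": 0, "az": 0}, {"fingers": 0.0, "dx": 0.01, "dy": 0.004, "dz": -0.002, "ax": 0, "ay": 0, "az": 0}, {"fingers": 0.0, "dx": 0.01, "dy": 0.004, "dz": -0.002, "ax": 0, "ay": 0, "az": 0}]}}

```text
time: 2.8
tool_pos: [0.4992, -0.0347, 0.0632]
eef_rot: [-0.023, 0.952, 0.09, 0.292]
contact_force: [-0.3, 0.2, 0.1]
opening: 0.0004
```

Run:
```python
from h import *
G=np.load("G.npy");state(G);plan(G,(-140,60,56),33)
```

```text
t 2.8 gauge tcp mm [-141.2   57.3   63.2] Fg [-0.28  0.28  0.09] zaxis [ 0.552  0.097 -0.828] open 0.0004 q [ 1.18 -0.04 -1.05  2.4  -0.82  0.27 -0.53]
d [ 0.0007  0.0029 -0.0072] turn deg [ 0.23  1.17 -0.01] target [ 0.4999 -0.0318  0.056 ]
```

Request:
{"name": "step_arm", "arguments": {"moves": [{"fingers": 0.0, "dx": 0.0, "dy": 0.003, "dz": -0.005, "ax": 0, "ay": 0, "az": 0}, {"fingers": 0.0, "dx": 0.005, "dy": 0.004, "dz": -0.007, "ax": 0, "ay": 0, "az": 0}, {"fingers": 0.0, "dx": 0.01, "dy": 0.005, "dz": -0.007, "ax": 0, "ay": 0, "az": 0}, {"fingers": 0.0, "dx": 0.015, "dy": 0.006, "dz": -0.007, "ax": 0, "ay": 0, "az": 0}, {"fingers": 0.0, "dx": 0.02, "dy": 0.007, "dz": -0.007, "ax": 0, "ay": 0, "az": 0}]}}

```text
time: 3.42
tool_pos: [0.519, -0.0277, 0.0556]
eef_rot: [-0.024, 0.952, 0.089, 0.292]
contact_force: [-1.7, -0.8, 0.3]
opening: 0.0006
```

Run:
```python
from h import *
G=np.load("G.npy");state(G);plan(G,(-80,60,56),33)
```

```text
t 3.42 gauge tcp mm [-120.4   60.5   55.6] Fg [-1.82 -0.46  0.33] zaxis [ 0.552  0.097 -0.828] open 0.0006 q [ 1.12  0.06 -1.05  2.36 -0.5   0.2  -0.83]
d [0.0398 0.0069 0.0004] turn deg [0.2  1.14 0.01] target [ 0.5588 -0.0208  0.056 ]
```

Request:
{"name": "step_arm", "arguments": {"moves": [{"fingers": 0.0, "dx": 0.008, "dy": 0.0015, "dz": 0, "ax": 0, "ay": 0, "az": 0}, {"fingers": 0.0, "dx": 0.016, "dy": 0.003, "dz": 0, "ax": 0, "ay": 0, "az": 0}, {"fingers": 0.0, "dx": 0.024, "dy": 0.0045, "dz": 0, "ax": 0, "ay": 0, "az": 0}, {"fingers": 0.0, "dx": 0.032, "dy": 0.006, "dz": 0, "ax": 0, "ay": 0, "az": 0}, {"fingers": 0.0, "dx": 0.04, "dy": 0.007, "dz": 0, "ax": 0, "ay": 0, "az": 0}]}}

```text
time: 4.05
tool_pos: [0.5591, -0.0205, 0.0555]
eef_rot: [-0.024, 0.952, 0.09, 0.292]
contact_force: [-2.3, -0.4, 0.9]
opening: 0.0006
```

Run:
```python
from h import *
G=np.load("G.npy");state(G);plan(G,(-65,60,56),33)
```

```text
t 4.05 gauge tcp mm [-79.7  60.2  55.5] Fg [-2.32  0.01  0.91] zaxis [ 0.552  0.098 -0.828] open 0.0006 q [ 0.82  0.14 -0.81  2.28 -0.13  0.18 -1.21]
d [0.0145 0.0025 0.0005] turn deg [ 0.2   1.13 -0.01] target [ 0.5736 -0.018   0.056 ]
```

Still pushing freely. Now slowly towards the arm.

Request:
{"name": "step_arm", "arguments": {"moves": [{"fingers": 0.0, "dx": 0.003, "dy": 0.0005, "dz": 0, "ax": 0, "ay": 0, "az": 0}, {"fingers": 0.0, "dx": 0.006, "dy": 0.001, "dz": 0, "ax": 0, "ay": 0, "az": 0}, {"fingers": 0.0, "dx": 0.009, "dy": 0.0015, "dz": 0, "ax": 0, "ay": 0, "az": 0}, {"fingers": 0.0, "dx": 0.011, "dy": 0.002, "dz": 0, "ax": 0, "ay": 0, "az": 0}, {"fingers": 0.0, "dx": 0.012, "dy": 0.002, "dz": 0, "ax": 0, "ay": 0, "az": 0}]}}

```text
time: 4.68
tool_pos: [0.5712, -0.0187, 0.0561]
eef_rot: [-0.024, 0.952, 0.09, 0.292]
contact_force: [-1.9, 0.7, -0.7]
opening: 0.0004
```

Run:
```python
from h import *
G=np.load("G.npy");state(G)
```

```text
t 4.67 gauge tcp mm [-67.5  59.7  56.1] Fg [-1.77  1.01 -0.72] zaxis [ 0.552  0.097 -0.828] open 0.0004 q [ 0.75  0.16 -0.75  2.26 -0.07  0.18 -1.28]
```

Request:
{"name": "step_arm", "arguments": {"moves": [{"fingers": 0.0, "dx": 0.001, "dy": 0.0, "dz": 0, "ax": 0, "ay": 0, "az": 0}, {"fingers": 0.0, "dx": 0.002, "dy": 0.0, "dz": 0, "ax": 0, "ay": 0, "az": 0}, {"fingers": 0.0, "dx": 0.003, "dy": 0.0005, "dz": 0, "ax": 0, "ay": 0, "az": 0}, {"fingers": 0.0, "dx": 0.004, "dy": 0.0005, "dz": 0, "ax": 0, "ay": 0, "az": 0}, {"fingers": 0.0, "dx": 0.004, "dy": 0.0005, "dz": 0, "ax": 0, "ay": 0, "az": 0}]}}

```text
time: 5.3
tool_pos: [0.5748, -0.0184, 0.0558]
eef_rot: [-0.023, 0.952, 0.089, 0.292]
contact_force: [-6.0, -0.5, 2.6]
opening: 0.0005
```

Run:
```python
from h import *
G=np.load("G.npy");state(G)
```

```text
t 5.3 gauge tcp mm [-63.9  59.4  55.8] Fg [-5.94  0.63  2.58] zaxis [ 0.552  0.097 -0.828] open 0.0005 q [ 0.73  0.16 -0.73  2.25 -0.05  0.18 -1.3 ]
```

Request:
{"name": "step_arm", "arguments": {"moves": [{"fingers": 0.0, "dx": 0.0005, "dy": 0.0, "dz": 0, "ax": 0, "ay": 0, "az": 0}, {"fingers": 0.0, "dx": 0.001, "dy": 0.0, "dz": 0, "ax": 0, "ay": 0, "az": 0}, {"fingers": 0.0, "dx": 0.001, "dy": 0.0, "dz": 0, "ax": 0, "ay": 0, "az": 0}, {"fingers": 0.0, "dx": 0.001, "dy": 0.0, "dz": 0, "ax": 0, "ay": 0, "az": 0}, {"fingers": 0.0, "dx": 0.001, "dy": 0.0, "dz": 0, "ax": 0, "ay": 0, "az": 0}]}}

```text
time: 5.92
tool_pos: [0.5754, -0.0184, 0.0556]
eef_rot: [-0.023, 0.952, 0.09, 0.292]
contact_force: [-11.8, 0.7, 6.8]
opening: 0.0
```

Run:
```python
from h import *
G=np.load("G.npy");state(G);plan(G,(-110,60,70),35)
```

```text
t 5.92 gauge tcp mm [-63.3  59.3  55.6] Fg [-11.48   2.88   6.83] zaxis [ 0.551  0.097 -0.829] open 0.0 q [ 0.72  0.17 -0.72  2.25 -0.05  0.18 -1.3 ]
d [-0.046  -0.0079  0.0144] turn deg [ 0.61 -0.89  0.  ] target [ 0.5294 -0.0263  0.07  ]
```

Request:
{"name": "step_arm", "arguments": {"moves": [{"fingers": 0.0, "dx": -0.008, "dy": -0.0015, "dz": 0, "ax": 0, "ay": 0, "az": 0}, {"fingers": 0.0, "dx": -0.03, "dy": -0.005, "dz": 0.005, "ax": 0, "ay": 0, "az": 0}, {"fingers": 0.0, "dx": -0.05, "dy": -0.009, "dz": 0.03, "ax": 0, "ay": 0, "az": 0}, {"fingers": 0.05, "dx": -0.07, "dy": -0.013, "dz": 0.075, "ax": 0, "ay": 0, "az": 0}, {"fingers": 0.05, "dx": -0.1, "dy": -0.025, "dz": 0.13, "ax": 0, "ay": 0, "az": 0}]}}

```text
time: 6.55
tool_pos: [0.4865, -0.043, 0.1605]
eef_rot: [-0.022, 0.953, 0.088, 0.289]
contact_force: [1.0, -3.4, -2.6]
opening: 0.0132
```

```bash
cat > shot.py <<'E'
import sys
from h import *
from rig import snapshot
G=np.load("G.npy");t=sys.argv[1];state(G)
for n in("top","scene"):
    p,d=snapshot(n);np.savez(f"{t}_{n}.npz",p=p,d=d)
    o=(280,175,60,60) if n=="top" else (275,195,90,85)
    p=p[o[1]:o[1]+o[3],o[0]:o[0]+o[2],::-1]
    cv2.imwrite(f"pics/{t}_{n}.png",cv2.resize(cv2.convertScaleAbs(p,alpha=1.7 if n=="top" else 1.1),None,fx=9.5 if n=="top" else 7,fy=9.5 if n=="top" else 7,interpolation=cv2.INTER_NEAREST))
E
python3 shot.py c
```

```text
t 6.55 gauge tcp mm [-155.2   51.5  160.5] Fg [ 0.39 -3.56 -2.64] zaxis [ 0.548  0.093 -0.832] open 0.0132 q [ 1.2  -0.39 -0.91  2.32 -0.91  0.68 -0.53]
```

View pics/c_scene.png

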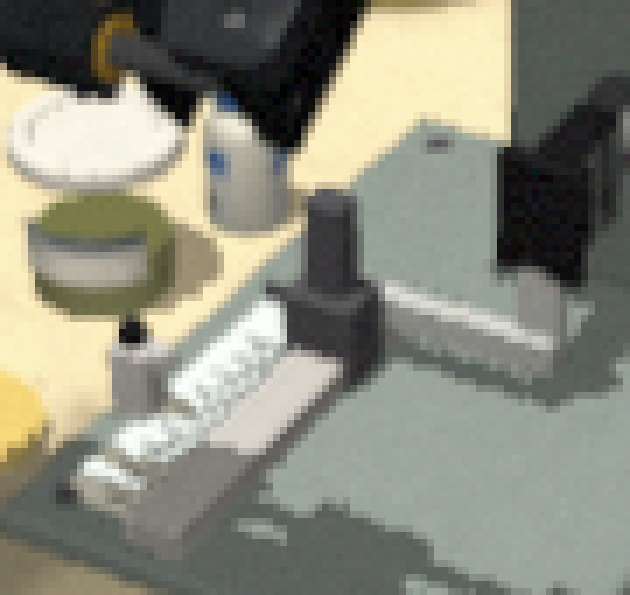

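View pics/c_top.png

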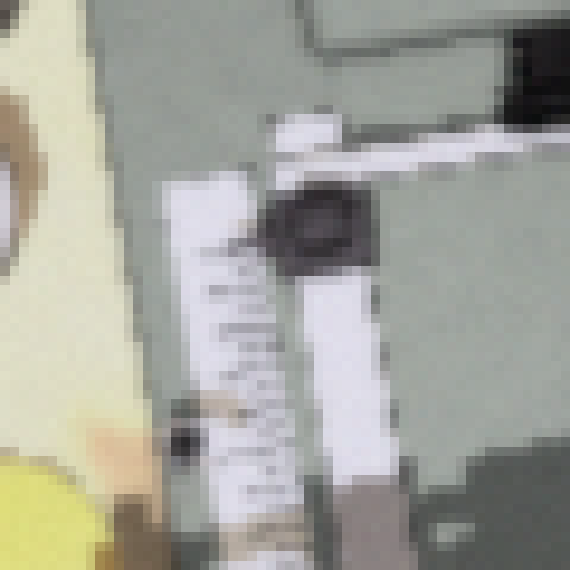

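Run:
```python
from h import *
G=np.load("G.npy")
print("proj top tip0",proj("top",g2w([[-.049,.084,.034],[-.049,.06,.074],[-.0926,.086,.034]],G)).round(2),"scene",proj("scene",g2w([[-.049,.084,.034],[-.049,.06,.074],[-.0926,.086,.034]],G)).round(2))
a=np.load("c_top.npz")["p"][190:230,292:325,::-1];b=np.load("top0.npz")["p"][190:230,292:325,::-1]
im=np.hstack([cv2.convertScaleAbs(x,alpha=1.9,beta=-60) for x in(a,b)])
cv2.imwrite("pics/d_top.png",cv2.resize(im,None,fx=12,fy=12,interpolation=cv2.INTER_NEAREST))
a=np.load("c_scene.npz")["p"][215:265,280:340,::-1]
cv2.imwrite("pics/d_scene.png",cv2.resize(cv2.convertScaleAbs(a,alpha=1.2,beta=-30),None,fx=12,fy=12,interpolation=cv2.INTER_NEAREST))
```

```text
proj top tip0 [[303.51 200.33]
 [313.37 197.58]
 [305.75 219.17]] scene [[313.08 234.97]
 [322.53 221.76]
 [301.09 245.15]]
```

View pics/d_top.png

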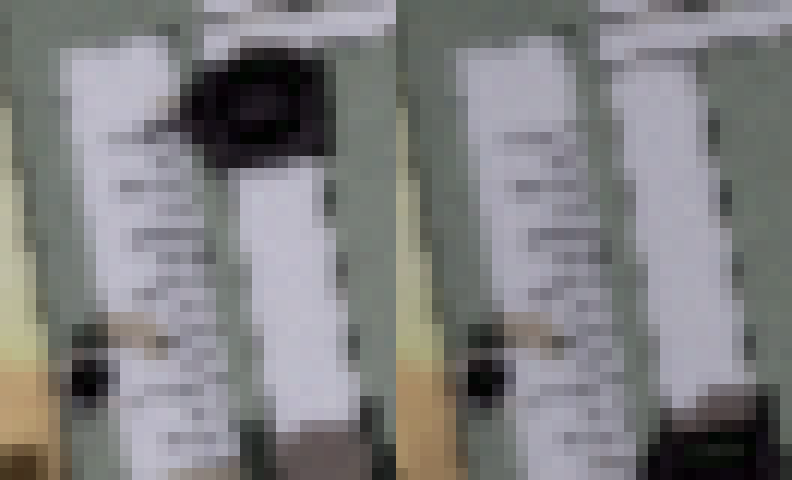

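View pics/d_scene.png

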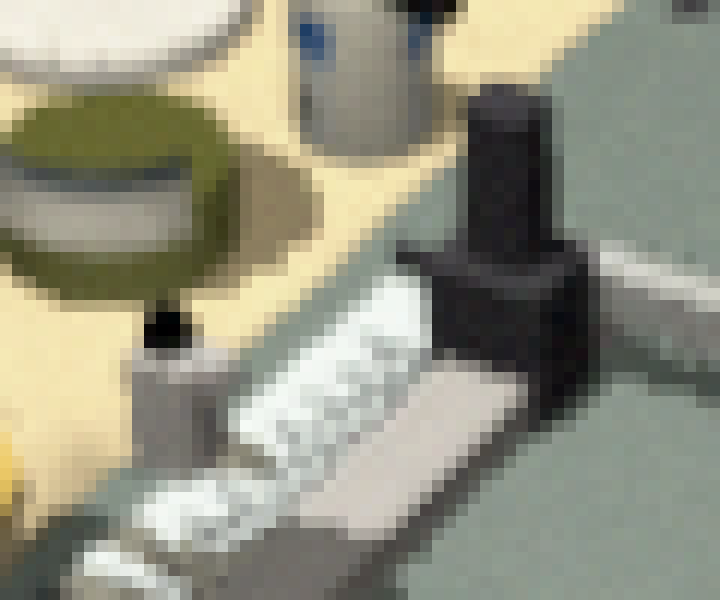

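Run:
```python
from h import *
G=np.load("G.npy")
def cen(f,n,box,thr,corr=(0,0)):
    p=np.load(f)["p"].astype(float).sum(2);x0,y0,x1,y1=box;r=p[y0:y1,x0:x1];w=np.clip(thr-r,0,None)
    v,u=np.mgrid[y0:y1,x0:x1];return (u*w).sum()/w.sum(),(v*w).sum()/w.sum()
for f in("c","0"):
    ft=f+"_top.npz" if f=="c" else "top0.npz";fs=f+"_scene.npz" if f=="c" else "scene0.npz"
    ut=cen(ft,"top",(296,219,302,225),160);us=cen(fs,"scene",(290,238,298,244),180)
    r=least_squares(lambda X:np.r_[proj("top",X)[0]-ut,proj("scene",X)[0]-us],[.54,.02,.04])
    print(np.round(ut,2),np.round(us,2),w2g(r.x,G).round(4),r.fun.round(2))
    for z in(.042,.046,.05,.054):print(z,w2g(ray_z("top",ut,z),G).round(4)[0],w2g(ray_z("scene",us,z),G).round(4)[0])
# same for pointer tip
print(w2g(ray_z("top",(304.0,200.1),.034),G).round(4),w2g(ray_z("scene",(312.8,235.3),.034),G).round(4))
Z=np.load("c_top.npz")["d"];print((Z[214:228,294:310]*1000).round(0).astype(int))
```

```text
[298.74 221.29] [293.2  242.17] [[-0.0951  0.103   0.0372]] [-0.18  0.17  0.22 -0.  ]
0.042 [-0.0948  0.1022  0.042 ] [-0.101   0.0992  0.042 ]
0.046 [-0.0949  0.102   0.046 ] [-0.1057  0.0958  0.046 ]
0.05 [-0.0949  0.1017  0.05  ] [-0.1105  0.0924  0.05  ]
0.054 [-0.0949  0.1015  0.054 ] [-0.1152  0.089   0.054 ]
[298.76 221.26] [293.19 242.14] [[-0.095   0.1029  0.0372]] [-0.19  0.18  0.24 -0.  ]
0.042 [-0.0948  0.1022  0.042 ] [-0.1009  0.0993  0.042 ]
0.046 [-0.0948  0.1019  0.046 ] [-0.1057  0.0959  0.046 ]
0.05 [-0.0948  0.1017  0.05  ] [-0.1104  0.0925  0.05  ]
0.054 [-0.0949  0.1015  0.054 ] [-0.1151  0.0891  0.054 ]
[[-0.0487  0.0828  0.034 ]] [[-0.0504  0.0838  0.034 ]]
[[976 963 963 965 963 962 963 963 961 959 962 959 964 960 959 958]
 [974 972 962 962 959 963 962 962 964 963 959 964 958 959 962 961]
 [972 973 961 965 962 963 962 961 962 958 959 963 960 961 960 957]
 [972 974 961 962 959 962 961 959 961 960 961 962 962 961 962 962]
 [975 972 964 963 959 960 959 960 958 960 959 963 959 962 959 959]
 [970 971 966 937 940 938 937 936 935 939 958 961 961 961 963 960]
 [970 975 960 935 931 927 929 938 939 938 940 936 958 960 961 957]
 [973 976 971 938 932 931 931 930 939 935 939 961 959 958 961 959]
 [  0 973 973 935 931 931 927 936 938 936 962 959 963 963 960 960]
 [975 967 974 941 935 937 942 937 937 963 963 959 965 958 959 961]
 [972 975 970 961 958 960 961 957 960 960 959 962 960 958 961 958]
 [973 973 973 964 958 961 962 961 959 957 956 961 961 959 958 960]
 [971 970 973 961 961 960 960 961 962 959 956 960 959 959 960 961]
 [972 971 971 968 961 958 963 959 957 957 961 958 959 958 960 957]]
```

Run:
```python
from h import *
G=np.load("G.npy")
Z=np.load("c_top.npz")["d"];print((Z[193:207,300:322]*1000).round(0).astype(int))
Z=np.load("c_scene.npz")["d"]
print((Z[238:258,288:306]*1000).round(0).astype(int))
# model clip corners projected, for x_tab -.0945
for x in(-.0935,-.0947,-.096):
    print(x,proj("top",g2w([[x+.006,.108,.042],[x+.006,.094,.042],[x,.086,.034],[x-.006,.094,.042],[x-.006,.108,.042]],G)).round(1).tolist(),proj("scene",g2w([[x,.086,.034]],G)).round(1))
```

```text
[[963 962 962 964 962 964 963 963 966 943 941 940 940 941 938 941 940 942
  942 939 944 959]
 [964 965 966 966 963 964 963 966 963 939 940 942 941 943 934 934 935 938
  937 965 966 964]
 [961 962 964 962 964 962 963 962 963 934 936 937 935 904 905 904 937 936
  936 965 963 967]
 [962 963 964 963 966 963 960 964 937 936 934 904 901 903 905 901 902 933
  935 967 963 966]
 [963 968 962 965 963 962 968 963 966 934 906 904 902 902 900 903 902 936
  935 968 964 963]
 [964 963 964 965 966 965 960 940 942 934 935 903 902 899 903 902 905 933
  937 965 964 962]
 [966 965 964 962 964 964 964 936 941 939 934 902 900 902 903 902 903 937
  935 965 962 966]
 [962 962 964 962 939 940 941 941 940 933 932 903 901 902 903 904 916 935
  934 935 963 964]
 [964 959 960 966 964 961 968 942 938 933 933 933 923 930 933 939 931 934
  933 935 961 963]
 [962 963 963 960 964 962 962 959 962 933 934 934 932 937 935 934 931 931
  937 944 967 963]
 [963 961 962 959 962 960 962 962 960 964 933 935 934 938 944 951 954 950
  952 965 963 962]
 [964 963 964 961 964 964 966 965 964 966 964 953 954 951 953 953 957 951
  9
[... 1317 characters left out ...]
3 905 905]
 [926 921 925 896 897 895 895 891 895 893 899 900 899 899 902 903 902 900]
 [920 920 901 901 899 901 896 894 896 895 900 897 898 898 899 898 898 898]
 [918 897 900 899 897 900 899 894 889 894 896 895 896 894 897 897 894 894]
 [893 894 894 894 894 891 894 892 893 892 891 889 893 892 892 892 891 888]
 [890 891 891 890 888 888 888 888 890 887 888 889 891 886 890 890 888 873]]
-0.0935 [[295.7, 218.5], [301.8, 217.5], [305.8, 219.6], [302.6, 222.7], [296.6, 223.7]] [[300.8 245.4]]
-0.0947 [[295.8, 219.1], [301.9, 218.0], [305.9, 220.1], [302.7, 223.2], [296.7, 224.3]] [[300.5 245.7]]
-0.096 [[295.9, 219.6], [302.0, 218.6], [306.0, 220.6], [302.8, 223.8], [296.7, 224.8]] [[300.2 246. ]]
```

Run:
```python
from h import *
G=np.load("G.npy");state(G);plan(G,(-66,0,148),36);plan(G,(-1,0,59),36)
```

```text
t 6.65 gauge tcp mm [-153.8   48.2  167. ] Fg [ 0.99 -0.46 -0.67] zaxis [ 0.556  0.082 -0.827] open 0.0206 q [ 1.19 -0.4  -0.9   2.32 -0.91  0.69 -0.53]
d [ 0.0951 -0.0312 -0.019 ] turn deg [ 1.54 -1.56  0.44] target [ 0.5836 -0.0771  0.148 ]
d [ 0.159  -0.0193 -0.108 ] turn deg [ 1.54 -1.56  0.44] target [ 0.6475 -0.0652  0.059 ]
```

Request:
{"name": "step_arm", "arguments": {"moves": [{"fingers": 0.05, "dx": 0.02, "dy": -0.008, "dz": 0.0, "ax": 0.5, "ay": -0.5, "az": 0}, {"fingers": 0.05, "dx": 0.045, "dy": -0.018, "dz": 0.0, "ax": 1, "ay": -1, "az": 0}, {"fingers": 0.05, "dx": 0.07, "dy": -0.026, "dz": -0.005, "ax": 1.5, "ay": -1.5, "az": 0}, {"fingers": 0.05, "dx": 0.09, "dy": -0.031, "dz": -0.012, "ax": 1.5, "ay": -1.5, "az": 0.4}, {"fingers": 0.05, "dx": 0.095, "dy": -0.031, "dz": -0.019, "ax": 1.5, "ay": -1.5, "az": 0.4}]}}

```text
time: 7.28
tool_pos: [0.5839, -0.0743, 0.1418]
eef_rot: [-0.035, 0.948, 0.087, 0.304]
contact_force: [-0.7, 0.5, -0.8]
opening: 0.0498
```

Run:
```python
from h import *
G=np.load("G.npy");state(G);plan(G,(-66,0,148),36);plan(G,(-30,0,98),36);plan(G,(-1,0,59),36)
```

```text
t 7.28 gauge tcp mm [-65.2   2.8 141.8] Fg [-0.58  0.57 -0.76] zaxis [ 0.571  0.119 -0.812] open 0.0498 q [ 1.33  0.07 -1.15  2.14 -0.42  0.42 -0.85]
d [-0.0003 -0.0029  0.0062] turn deg [-0.68 -0.46 -0.14] target [ 0.5836 -0.0771  0.148 ]
d [ 0.0351  0.0038 -0.0438] turn deg [-0.68 -0.46 -0.14] target [ 0.619  -0.0705  0.098 ]
d [ 0.0636  0.0091 -0.0828] turn deg [-0.68 -0.46 -0.14] target [ 0.6475 -0.0652  0.059 ]
```

Request:
{"name": "step_arm", "arguments": {"moves": [{"fingers": 0.05, "dx": 0.005, "dy": -0.002, "dz": -0.002, "ax": -0.5, "ay": -0.4, "az": 0}, {"fingers": 0.05, "dx": 0.012, "dy": -0.001, "dz": -0.012, "ax": -0.7, "ay": -0.5, "az": 0}, {"fingers": 0.05, "dx": 0.022, "dy": 0.001, "dz": -0.025, "ax": -0.7, "ay": -0.5, "az": -0.1}, {"fingers": 0.05, "dx": 0.03, "dy": 0.003, "dz": -0.037, "ax": -0.7, "ay": -0.5, "az": -0.1}, {"fingers": 0.05, "dx": 0.035, "dy": 0.004, "dz": -0.044, "ax": -0.7, "ay": -0.5, "az": -0.1}]}}

```text
time: 7.9
tool_pos: [0.6178, -0.0692, 0.0966]
eef_rot: [-0.028, 0.947, 0.089, 0.307]
contact_force: [0.6, 0.1, 0.4]
opening: 0.0499
```

Run:
```python
from h import *
from rig import snapshot
G=np.load("G.npy");state(G);plan(G,(-1,0,59),36)
for n in("scene","top"):
    p,d=snapshot(n)
    o=(300,170,100,80)if n=="scene" else (290,150,100,80)
    cv2.imwrite(f"pics/e_{n}.png",cv2.resize(p[o[1]:o[1]+80,o[0]:o[0]+100,::-1],None,fx=7,fy=7,interpolation=cv2.INTER_CUBIC))
```

```text
t 7.9 gauge tcp mm [-30.9   1.5  96.6] Fg [ 0.58 -0.05  0.42] zaxis [ 0.576  0.108 -0.81 ] open 0.0499 q [ 1.02  0.24 -0.93  2.12 -0.05  0.28 -1.17]
d [ 0.0297  0.0041 -0.0376] turn deg [ 0.07 -0.09 -0.12] target [ 0.6475 -0.0652  0.059 ]
```

View pics/e_scene.png

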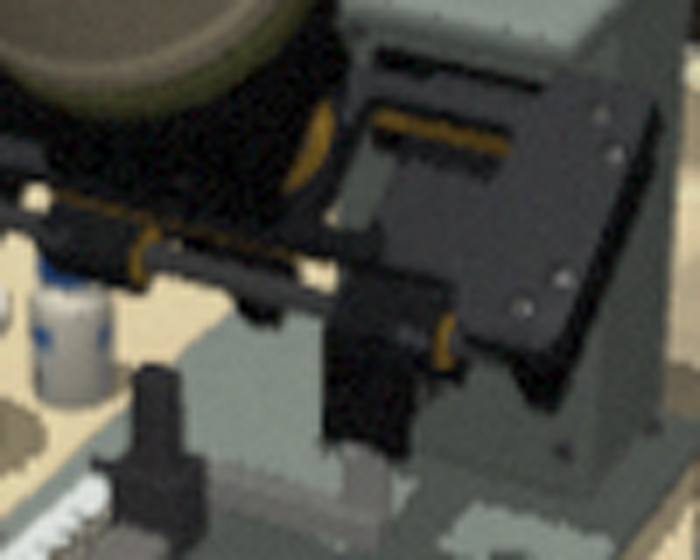

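View pics/e_top.png

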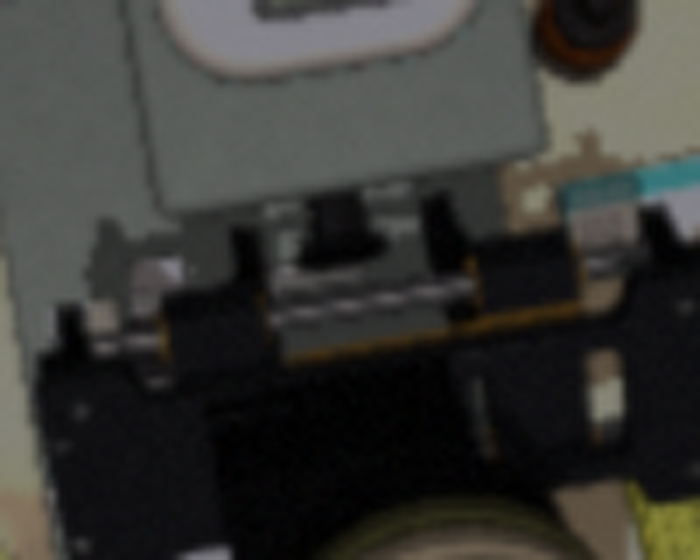

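Request:
{"name": "step_arm", "arguments": {"moves": [{"fingers": 0.05, "dx": 0.007, "dy": 0.001, "dz": -0.009, "ax": 0, "ay": 0, "az": 0}, {"fingers": 0.05, "dx": 0.014, "dy": 0.002, "dz": -0.018, "ax": 0, "ay": 0, "az": 0}, {"fingers": 0.05, "dx": 0.021, "dy": 0.003, "dz": -0.027, "ax": 0, "ay": 0, "az": 0}, {"fingers": 0.05, "dx": 0.028, "dy": 0.004, "dz": -0.035, "ax": 0, "ay": 0, "az": 0}, {"fingers": 0.05, "dx": 0.029, "dy": 0.004, "dz": -0.037, "ax": 0, "ay": 0, "az": 0}]}}

```text
time: 8.62
tool_pos: [0.6464, -0.0655, 0.0602]
eef_rot: [-0.028, 0.947, 0.089, 0.307]
contact_force: [-0.3, 0.0, 0.4]
opening: 0.05
```

Run:
```python
from h import *
G=np.load("G.npy");state(G);plan(G,(-1,0,59),36)
```

```text
t 8.62 gauge tcp mm [-2.2 -0.1 60.2] Fg [-0.3   0.07  0.35] zaxis [ 0.576  0.108 -0.81 ] open 0.05 q [ 0.8   0.33 -0.73  2.08  0.09  0.21 -1.3 ]
d [ 0.0011  0.0003 -0.0012] turn deg [ 0.09 -0.11 -0.11] target [ 0.6475 -0.0652  0.059 ]
```

Request:
{"name": "step_arm", "arguments": {"grip_force": 35, "moves": [{"fingers": 0.0, "dx": 0.0, "dy": 0, "dz": 0, "ax": 0, "ay": 0, "az": 0}, {"fingers": 0.0, "dx": 0, "dy": 0, "dz": 0, "ax": 0, "ay": 0, "az": 0}, {"fingers": 0.0, "dx": 0, "dy": 0, "dz": 0, "ax": 0, "ay": 0, "az": 0}, {"fingers": 0.0, "dx": 0, "dy": 0, "dz": 0, "ax": 0, "ay": 0, "az": 0}, {"fingers": 0.0, "dx": 0, "dy": 0, "dz": 0, "ax": 0, "ay": 0, "az": 0}]}}

```text
time: 9.25
tool_pos: [0.6459, -0.0645, 0.0604]
eef_rot: [-0.028, 0.947, 0.09, 0.306]
contact_force: [-3.4, 4.2, 4.3]
opening: 0.0269
```

Request:
{"name": "step_arm", "arguments": {"moves": [{"fingers": 0.0, "dx": 0.0, "dy": 0, "dz": 0, "ax": 0, "ay": 0, "az": 0}, {"fingers": 0.0, "dx": 0, "dy": 0, "dz": 0, "ax": 0, "ay": 0, "az": 0}, {"fingers": 0.0, "dx": 0, "dy": 0, "dz": 0, "ax": 0, "ay": 0, "az": 0}, {"fingers": 0.0, "dx": 0, "dy": 0, "dz": 0, "ax": 0, "ay": 0, "az": 0}, {"fingers": 0.0, "dx": 0, "dy": 0, "dz": 0, "ax": 0, "ay": 0, "az": 0}]}}

```text
time: 9.88
tool_pos: [0.6459, -0.0645, 0.0604]
eef_rot: [-0.028, 0.947, 0.09, 0.306]
contact_force: [-3.6, 3.9, 4.5]
opening: 0.0266
```

```bash
python3 - <<'E'
from h import *
G=np.load("G.npy");state(G);
E
python3 shot.py f
```

```text
t 9.88 gauge tcp mm [-2.5  1.  60.4] Fg [-2.86  4.47  4.48] zaxis [ 0.575  0.109 -0.811] open 0.0266 q [ 0.8   0.33 -0.73  2.08  0.09  0.21 -1.31]
t 9.88 gauge tcp mm [-2.5  1.  60.4] Fg [-2.86  4.47  4.48] zaxis [ 0.575  0.109 -0.811] open 0.0266 q [ 0.8   0.33 -0.73  2.08  0.09  0.21 -1.31]
```

View pics/f_scene.png

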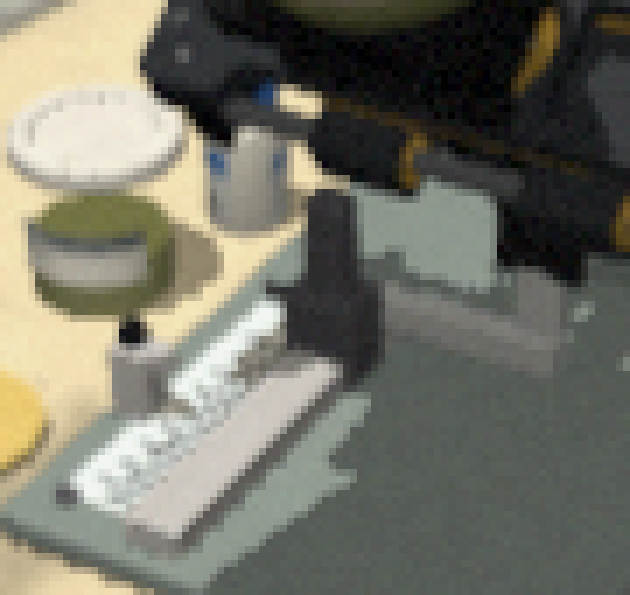

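The opening stopped at 26.6 mm: the pads caught the lip's edges, not the grip. I'll open, move about 7 mm further in, and close again.

Request:
{"name": "step_arm", "arguments": {"moves": [{"fingers": 0.045, "dx": 0.0, "dy": 0, "dz": 0, "ax": 0, "ay": 0, "az": 0}, {"fingers": 0.045, "dx": 0, "dy": 0, "dz": 0, "ax": 0, "ay": 0, "az": 0}, {"fingers": 0.045, "dx": 0, "dy": 0, "dz": 0, "ax": 0, "ay": 0, "az": 0}, {"fingers": 0.045, "dx": 0.004, "dy": 0.0, "dz": 0, "ax": 0, "ay": 0, "az": 0}, {"fingers": 0.045, "dx": 0.0075, "dy": 0.001, "dz": 0, "ax": 0, "ay": 0, "az": 0}]}}

```text
time: 10.6
tool_pos: [0.6539, -0.0648, 0.0602]
eef_rot: [-0.028, 0.947, 0.089, 0.307]
contact_force: [0.2, 0.3, -0.5]
opening: 0.045
```

Run:
```python
from h import *
G=np.load("G.npy");state(G);plan(G,(5.5,0,59),36)
```

```text
t 10.6 gauge tcp mm [ 5.4 -0.8 60.2] Fg [ 0.28  0.27 -0.5 ] zaxis [ 0.576  0.107 -0.81 ] open 0.045 q [ 0.77  0.34 -0.71  2.07  0.11  0.21 -1.32]
d [-0.      0.0009 -0.0012] turn deg [ 0.11 -0.12 -0.08] target [ 0.6539 -0.064   0.059 ]
```

Request:
{"name": "step_arm", "arguments": {"moves": [{"fingers": 0.03, "dx": 0.0, "dy": 0.0025, "dz": 0, "ax": 0, "ay": 0, "az": 0}, {"fingers": 0.015, "dx": 0, "dy": 0.0025, "dz": 0, "ax": 0, "ay": 0, "az": 0}, {"fingers": 0.0, "dx": 0, "dy": 0.0025, "dz": 0, "ax": 0, "ay": 0, "az": 0}, {"fingers": 0.0, "dx": 0, "dy": 0.0025, "dz": 0, "ax": 0, "ay": 0, "az": 0}, {"fingers": 0.0, "dx": 0, "dy": 0.0025, "dz": 0, "ax": 0, "ay": 0, "az": 0}]}}

```text
time: 11.22
tool_pos: [0.6541, -0.0629, 0.0606]
eef_rot: [-0.028, 0.947, 0.089, 0.307]
contact_force: [3.9, -2.5, -0.3]
opening: 0.0158
```

Run:
```python
from h import *
G=np.load("G.npy");state(G)
```

```text
t 11.22 gauge tcp mm [ 5.9  1.1 60.6] Fg [ 3.38 -3.19 -0.34] zaxis [ 0.577  0.107 -0.81 ] open 0.0158 q [ 0.76  0.34 -0.7   2.07  0.11  0.21 -1.33]
```

Request:
{"name": "step_arm", "arguments": {"moves": [{"fingers": 0.0, "dx": 0.0005, "dy": 0, "dz": 0, "ax": 0, "ay": 0, "az": 0}, {"fingers": 0.0, "dx": 0.001, "dy": 0, "dz": 0, "ax": 0, "ay": 0, "az": 0}, {"fingers": 0.0, "dx": 0.001, "dy": 0, "dz": 0, "ax": 0, "ay": 0, "az": 0}, {"fingers": 0.0, "dx": 0.001, "dy": 0, "dz": 0, "ax": 0, "ay": 0, "az": 0}, {"fingers": 0.0, "dx": 0.001, "dy": 0, "dz": 0, "ax": 0, "ay": 0, "az": 0}]}}

```text
time: 11.85
tool_pos: [0.6545, -0.0628, 0.0605]
eef_rot: [-0.028, 0.947, 0.089, 0.307]
contact_force: [-6.2, -4.1, 10.7]
opening: 0.0155
```

Run:
```python
from h import *
G=np.load("G.npy");state(G)
from rig import snapshot
snapshot("scene");state(G)
```

```text
t 11.85 gauge tcp mm [ 6.3  1.  60.5] Fg [-6.82 -2.86 10.67] zaxis [ 0.576  0.107 -0.811] open 0.0155 q [ 0.76  0.34 -0.7   2.07  0.11  0.21 -1.33]
t 11.9 gauge tcp mm [ 6.3  1.1 60.6] Fg [-6.83 -3.22 10.39] zaxis [ 0.576  0.107 -0.811] open 0.016 q [ 0.76  0.34 -0.7   2.07  0.11  0.21 -1.33]
```

Request:
{"name": "step_arm", "arguments": {"moves": [{"fingers": 0.0, "dx": -0.004, "dy": -0.0007, "dz": 0, "ax": 0, "ay": 0, "az": 0}, {"fingers": 0.0, "dx": -0.009, "dy": -0.0017, "dz": 0, "ax": 0, "ay": 0, "az": 0}, {"fingers": 0.0, "dx": -0.014, "dy": -0.0026, "dz": 0, "ax": 0, "ay": 0, "az": 0}, {"fingers": 0.0, "dx": -0.019, "dy": -0.0036, "dz": 0, "ax": 0, "ay": 0, "az": 0}, {"fingers": 0.0, "dx": -0.024, "dy": -0.0045, "dz": 0, "ax": 0, "ay": 0, "az": 0}]}}

```text
time: 12.52
tool_pos: [0.6311, -0.0672, 0.0607]
eef_rot: [-0.028, 0.947, 0.089, 0.307]
contact_force: [8.0, -3.0, -1.8]
opening: 0.0154
```

Run:
```python
from h import *
G=np.load("G.npy");state(G)
```

```text
t 12.53 gauge tcp mm [-17.5   1.1  60.7] Fg [ 7.33 -4.38 -1.77] zaxis [ 0.577  0.107 -0.81 ] open 0.0154 q [ 0.86  0.31 -0.78  2.12  0.07  0.2  -1.27]
```

Request:
{"name": "step_arm", "arguments": {"moves": [{"fingers": 0.0, "dx": -0.004, "dy": -0.0007, "dz": 0, "ax": 0, "ay": 0, "az": 0}, {"fingers": 0.0, "dx": -0.008, "dy": -0.0015, "dz": 0, "ax": 0, "ay": 0, "az": 0}, {"fingers": 0.0, "dx": -0.012, "dy": -0.0023, "dz": 0, "ax": 0, "ay": 0, "az": 0}, {"fingers": 0.0, "dx": -0.016, "dy": -0.003, "dz": 0, "ax": 0, "ay": 0, "az": 0}, {"fingers": 0.0, "dx": -0.018, "dy": -0.0034, "dz": 0, "ax": 0, "ay": 0, "az": 0}]}}

```text
time: 13.15
tool_pos: [0.6132, -0.0705, 0.0607]
eef_rot: [-0.028, 0.947, 0.089, 0.307]
contact_force: [10.1, -3.0, -4.8]
opening: 0.0154
```

```bash
python3 shot.py g
python3 - <<'E'
from h import *
a=np.load("g_scene.npz")["p"][205:265,280:340,::-1]
cv2.imwrite("pics/g2.png",cv2.resize(cv2.convertScaleAbs(a,alpha=1.4,beta=-20),None,fx=10,fy=10,interpolation=cv2.INTER_NEAREST))
E
```

```text
t 13.15 gauge tcp mm [-35.7   1.1  60.7] Fg [ 9.4  -4.82 -4.78] zaxis [ 0.577  0.107 -0.81 ] open 0.0154 q [ 0.95  0.3  -0.85  2.15  0.03  0.19 -1.23]
```

View pics/g2.png

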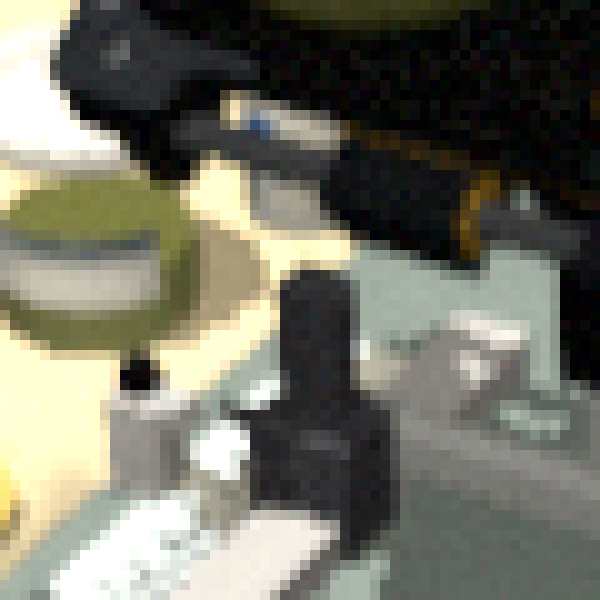

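View pics/g_top.png

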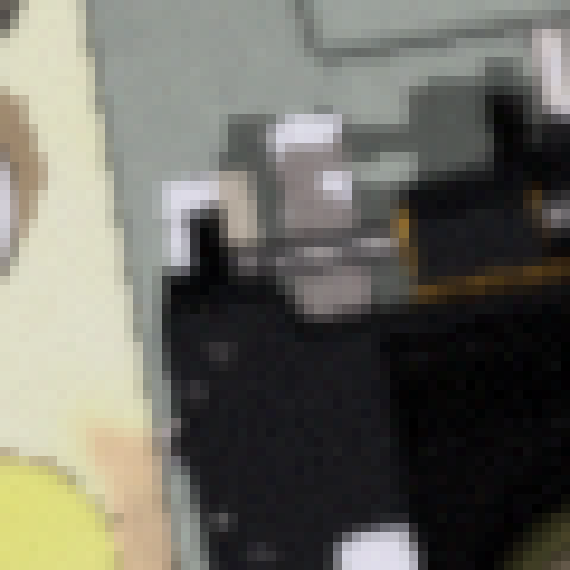

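Run:
```python
from h import *
G=np.load("G.npy")
for x in(-.0905,-.0915,-.0955):print(x,proj("scene",g2w([[x,.084,.034],[x,.086,.034]],G)).round(2).tolist())
Z=np.load("g_scene.npz");d=Z["d"];p=Z["p"].sum(2)
print((d[242:250,294:310]*1000).round(0).astype(int));print(p[242:250,294:310])
Z=np.load("c_scene.npz");d=Z["d"];p=Z["p"].sum(2)
print((d[231:240,308:320]*1000).round(0).astype(int));print(p[231:240,308:320])
print(p[242:250,294:306])
```

```text
-0.0905 [[302.47, 244.91], [301.65, 244.63]]
-0.0915 [[302.21, 245.15], [301.38, 244.88]]
-0.0955 [[301.14, 246.15], [300.32, 245.87]]
[[887 885 961 961 960 961 960 959 959 939 937 935 937 935 866 865]
 [882 886 896 958 957 957 956 954 937 931 937 936 934 934 864 864]
 [884 887 890 893 891 953 957 932 932 930 931 932 932 929 867 867]
 [886 888 887 887 885 886 928 931 930 929 930 926 928 874 865 867]
 [887 884 886 885 883 884 886 925 887 884 884 885 872 873 868 867]
 [885 886 887 887 886 887 886 922 921 887 886 869 871 869 871 872]
 [888 885 885 886 896 918 917 918 917 916 918 868 869 866 864 867]
 [891 888 889 895 895 917 916 915 915 913 911 871 871 870 866 865]]
[[ 71 157 416 601 599 597 587 539 454 403 413 412 432 438 189 120]
 [ 36 211 445 570 576 570 521 457 400 409 413 474 567 553 223 137]
 [332 438 530 562 539 464 417 395 359 392 482 589 589 470 189 126]
 [504 537 519 515 452 333 387 373 251 308 428 508 369 138 120 123]
 [458 426 403 379 308 303 341 382 286 191 124 131 138 140 120 124]
 [351 328 319 317 320 334 382 487 536 449 252 144 148 157 144 138]
 [350 340 283 283 320 408 
[... 845 characters left out ...]
51 419 392 413 421 411 363 251 161]
 [600 534 451 432 385 286 325 362 342 271 234 159]
 [536 448 432 425 375 186 191 220 250 257 242 202]
 [447 430 425 444 459 354 298 210 225 232 228 248]
 [432 423 445 531 628 593 521 317 162 166 190 209]
 [428 441 506 646 685 685 650 426 165 158 159 157]]
[[ 75 171 430 617 619 626 611 566 470 421 425 436]
 [ 39 215 468 599 604 590 534 475 429 426 442 491]
 [340 451 548 587 578 526 434 430 431 434 503 634]
 [521 570 526 551 512 438 402 434 433 501 629 688]
 [481 450 412 413 380 356 361 435 499 628 683 685]
 [370 352 331 340 348 350 399 524 633 686 675 639]
 [375 349 301 301 342 429 528 654 686 688 672 625]
 [366 348 284 268 343 537 654 683 674 659 685 676]]
```

Request:
{"name": "step_arm", "arguments": {"moves": [{"fingers": 0.0, "dx": -0.001, "dy": -0.0002, "dz": 0, "ax": 0, "ay": 0, "az": 0}, {"fingers": 0.0, "dx": -0.002, "dy": -0.0004, "dz": 0, "ax": 0, "ay": 0, "az": 0}, {"fingers": 0.0, "dx": -0.003, "dy": -0.0006, "dz": 0, "ax": 0, "ay": 0, "az": 0}, {"fingers": 0.0, "dx": -0.0034, "dy": -0.0007, "dz": 0, "ax": 0, "ay": 0, "az": 0}, {"fingers": 0.0, "dx": -0.0034, "dy": -0.0007, "dz": 0, "ax": 0, "ay": 0, "az": 0}]}}

```text
time: 13.88
tool_pos: [0.6099, -0.0711, 0.0607]
eef_rot: [-0.028, 0.947, 0.089, 0.307]
contact_force: [8.7, -3.3, -3.0]
opening: 0.0158
```

```bash
python3 shot.py i
python3 - <<'E'
from h import *
Z=np.load("i_scene.npz");d=Z["d"];p=Z["p"].sum(2)
print((d[242:252,294:310]*1000).round(0).astype(int));print(p[242:252,294:310])
a=Z["p"][205:265,280:340,::-1]
cv2.imwrite("pics/i2.png",cv2.resize(cv2.convertScaleAbs(a,alpha=1.4,beta=-20),None,fx=10,fy=10,interpolation=cv2.INTER_NEAREST))
E
```

```text
t 13.88 gauge tcp mm [-39.1   1.1  60.7] Fg [ 7.91 -4.8  -3.04] zaxis [ 0.577  0.107 -0.81 ] open 0.0158 q [ 0.97  0.29 -0.87  2.16  0.03  0.19 -1.22]
[[887 886 960 960 962 957 961 958 958 938 937 939 938 862 861 858]
 [888 888 891 955 957 956 956 959 936 932 932 934 934 865 859 859]
 [885 888 890 893 888 954 955 931 930 933 930 930 929 866 864 860]
 [887 887 888 889 888 884 928 926 929 927 928 926 925 869 863 861]
 [884 882 884 887 885 883 886 926 884 926 921 922 871 868 863 863]
 [885 882 884 886 884 886 887 923 882 883 880 868 869 872 864 864]
 [885 889 885 886 894 919 919 921 883 880 869 868 868 863 867 867]
 [887 890 889 894 892 914 917 913 916 915 870 866 866 865 863 862]
 [890 888 889 894 898 914 910 913 913 915 871 867 867 864 865 861]
 [892 889 892 895 899 909 907 907 906 908 869 872 866 866 868 863]]
[[ 65 171 410 594 594 601 589 544 453 399 405 412 371 153 123 126]
 [ 45 215 449 564 577 578 512 455 408 412 413 474 490 175 127 123]
 [329 437 526 560 534 467 422 411 405 415 477 588 535 185 126 131]
 [501 539 517 519 447 324 380 366 359 436 518 539 361 118 128 132]
 [464 430 408 379 317 304 304 289 236 352 401 276 129 107 122 126]
 [357 340 328 317 313 336 342 337 193 183 129 151 144 127 119 131]
 [360 337 289 281 326 411 488 551 498 438 141 147 155 151 143 150]
 [350 334 267 256 336 514 626 664 659 545 187 127 139 145 147 183]
 [344 330 284 260 331 536 667 665 640 462 190 126 121 131 142 176]
 [343 335 285 262 273 424 584 616 654 523 134 133 123 126 146 155]]
```

View pics/i2.png

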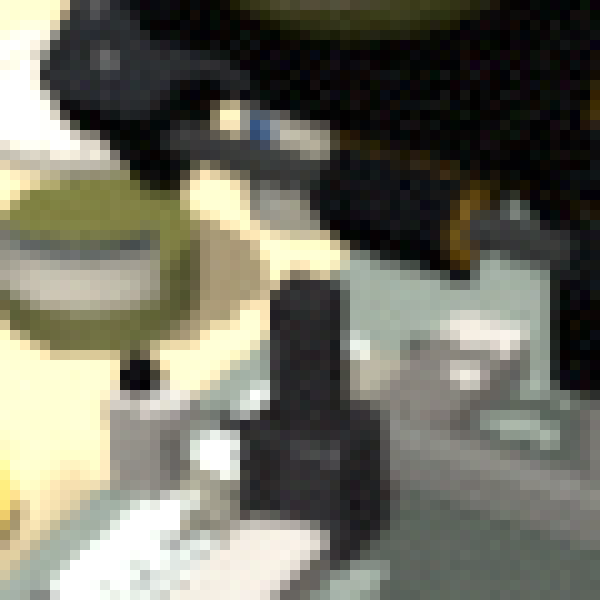

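Request:
{"name": "step_arm", "arguments": {"moves": [{"fingers": 0.0, "dx": -0.0004, "dy": -0.0001, "dz": 0, "ax": 0, "ay": 0, "az": 0}, {"fingers": 0.0, "dx": -0.0004, "dy": -0.0001, "dz": 0, "ax": 0, "ay": 0, "az": 0}, {"fingers": 0.0, "dx": -0.0004, "dy": -0.0001, "dz": 0, "ax": 0, "ay": 0, "az": 0}, {"fingers": 0.0, "dx": -0.0004, "dy": -0.0001, "dz": 0, "ax": 0, "ay": 0, "az": 0}, {"fingers": 0.0, "dx": -0.0004, "dy": -0.0001, "dz": 0, "ax": 0, "ay": 0, "az": 0}]}}

```text
time: 14.6
tool_pos: [0.6095, -0.0712, 0.0607]
eef_rot: [-0.028, 0.947, 0.089, 0.307]
contact_force: [9.6, -2.1, -4.2]
opening: 0.0158
```

Request:
{"name": "step_arm", "arguments": {"moves": [{"fingers": 0.0, "dx": 0, "dy": 0, "dz": 0, "ax": 0, "ay": 0, "az": 0}, {"fingers": 0.0, "dx": 0, "dy": 0, "dz": 0, "ax": 0, "ay": 0, "az": 0}, {"fingers": 0.0, "dx": 0, "dy": 0, "dz": 0, "ax": 0, "ay": 0, "az": 0}, {"fingers": 0.0, "dx": 0, "dy": 0, "dz": 0, "ax": 0, "ay": 0, "az": 0}, {"fingers": 0.0, "dx": 0, "dy": 0, "dz": 0, "ax": 0, "ay": 0, "az": 0}]}}

```text
time: 15.22
tool_pos: [0.6095, -0.0712, 0.0607]
eef_rot: [-0.028, 0.947, 0.089, 0.307]
contact_force: [9.4, -2.8, -3.6]
opening: 0.0158
```

Request:
{"name": "step_arm", "arguments": {"moves": [{"fingers": 0.0, "dx": 0, "dy": 0, "dz": 0, "ax": 0, "ay": 0, "az": 0}, {"fingers": 0.0, "dx": 0, "dy": 0, "dz": 0, "ax": 0, "ay": 0, "az": 0}, {"fingers": 0.0, "dx": 0, "dy": 0, "dz": 0, "ax": 0, "ay": 0, "az": 0}, {"fingers": 0.0, "dx": 0, "dy": 0, "dz": 0, "ax": 0, "ay": 0, "az": 0}, {"fingers": 0.0, "dx": 0, "dy": 0, "dz": 0, "ax": 0, "ay": 0, "az": 0}]}}

```text
time: 15.85
tool_pos: [0.6095, -0.0712, 0.0607]
eef_rot: [-0.028, 0.947, 0.089, 0.307]
contact_force: [8.7, -2.8, -4.1]
opening: 0.0158
```

Run:
```python
from h import *
G=np.load("G.npy");state(G)
```

```text
t 15.85 gauge tcp mm [-39.5   1.1  60.7] Fg [ 8.05 -4.37 -4.12] zaxis [ 0.577  0.107 -0.81 ] open 0.0158 q [ 0.97  0.29 -0.87  2.16  0.03  0.19 -1.22]
```

Request:
{"name": "step_arm", "arguments": {"moves": [{"fingers": 0.0, "dx": 0.002, "dy": 0.0004, "dz": 0, "ax": 0, "ay": 0, "az": 0}, {"fingers": 0.0, "dx": 0.006, "dy": 0.0011, "dz": 0, "ax": 0, "ay": 0, "az": 0}, {"fingers": 0.0, "dx": 0.01, "dy": 0.0019, "dz": 0, "ax": 0, "ay": 0, "az": 0}, {"fingers": 0.0, "dx": 0.014, "dy": 0.0026, "dz": 0, "ax": 0, "ay": 0, "az": 0}, {"fingers": 0.0, "dx": 0.018, "dy": 0.0034, "dz": 0, "ax": 0, "ay": 0, "az": 0}]}}

```text
time: 16.48
tool_pos: [0.6275, -0.0678, 0.0606]
eef_rot: [-0.028, 0.947, 0.089, 0.307]
contact_force: [5.8, -4.0, -0.8]
opening: 0.0156
```

Request:
{"name": "step_arm", "arguments": {"moves": [{"fingers": 0.0, "dx": 0.004, "dy": 0.0007, "dz": 0, "ax": 0, "ay": 0, "az": 0}, {"fingers": 0.0, "dx": 0.008, "dy": 0.0015, "dz": 0, "ax": 0, "ay": 0, "az": 0}, {"fingers": 0.0, "dx": 0.012, "dy": 0.0023, "dz": 0, "ax": 0, "ay": 0, "az": 0}, {"fingers": 0.0, "dx": 0.016, "dy": 0.003, "dz": 0, "ax": 0, "ay": 0, "az": 0}, {"fingers": 0.0, "dx": 0.019, "dy": 0.0036, "dz": 0, "ax": 0, "ay": 0, "az": 0}]}}

```text
time: 17.1
tool_pos: [0.6465, -0.0643, 0.0606]
eef_rot: [-0.028, 0.947, 0.089, 0.307]
contact_force: [4.1, -3.6, 1.3]
opening: 0.0163
```

Run:
```python
from h import *
G=np.load("G.npy");state(G);plan(G,(6.4,1.1,60.6),36)
```

```text
t 17.1 gauge tcp mm [-1.9  1.1 60.6] Fg [ 3.37 -4.28  1.31] zaxis [ 0.577  0.107 -0.81 ] open 0.0163 q [ 0.79  0.33 -0.73  2.08  0.09  0.21 -1.31]
d [ 0.0081  0.0015 -0.    ] turn deg [ 0.13 -0.05 -0.07] target [ 0.6546 -0.0627  0.0606]
```

Request:
{"name": "step_arm", "arguments": {"moves": [{"fingers": 0.0, "dx": 0.0025, "dy": 0.0005, "dz": 0, "ax": 0, "ay": 0, "az": 0}, {"fingers": 0.0, "dx": 0.005, "dy": 0.0009, "dz": 0, "ax": 0, "ay": 0, "az": 0}, {"fingers": 0.0, "dx": 0.007, "dy": 0.0013, "dz": 0, "ax": 0, "ay": 0, "az": 0}, {"fingers": 0.0, "dx": 0.0085, "dy": 0.0016, "dz": 0, "ax": 0, "ay": 0, "az": 0}, {"fingers": 0.0, "dx": 0.0085, "dy": 0.0016, "dz": 0, "ax": 0, "ay": 0, "az": 0}]}}

```text
time: 17.73
tool_pos: [0.6545, -0.0628, 0.0606]
eef_rot: [-0.028, 0.947, 0.089, 0.307]
contact_force: [-1.6, -3.9, 7.5]
opening: 0.016
```

Run:
```python
from h import *
G=np.load("G.npy");state(G)
```

```text
t 17.73 gauge tcp mm [ 6.3  1.1 60.6] Fg [-2.28 -3.52  7.51] zaxis [ 0.576  0.107 -0.81 ] open 0.016 q [ 0.76  0.34 -0.7   2.07  0.11  0.21 -1.33]
```

Request:
{"name": "step_arm", "arguments": {"moves": [{"fingers": 0.0, "dx": 0.0004, "dy": 0, "dz": 0, "ax": 0, "ay": 0, "az": 0}, {"fingers": 0.05, "dx": 0.0004, "dy": 0, "dz": 0, "ax": 0, "ay": 0, "az": 0}, {"fingers": 0.05, "dx": 0.0, "dy": 0, "dz": 0, "ax": 0, "ay": 0, "az": 0}, {"fingers": 0.05, "dx": 0, "dy": 0, "dz": 0, "ax": 0, "ay": 0, "az": 0}, {"fingers": 0.05, "dx": 0, "dy": 0, "dz": 0, "ax": 0, "ay": 0, "az": 0}]}}

```text
time: 18.35
tool_pos: [0.6538, -0.062, 0.0596]
eef_rot: [-0.028, 0.947, 0.089, 0.306]
contact_force: [-0.2, 0.2, 0.2]
opening: 0.0462
```

Run:
```python
from h import *
G=np.load("G.npy");state(G)
```

```text
t 18.35 gauge tcp mm [ 5.7  2.  59.6] Fg [-0.15  0.27  0.25] zaxis [ 0.575  0.108 -0.811] open 0.0462 q [ 0.76  0.34 -0.7   2.07  0.11  0.21 -1.33]
```

Request:
{"name": "step_arm", "arguments": {"moves": [{"fingers": 0.055, "dx": 0.0, "dy": -0.0005, "dz": 0, "ax": 0, "ay": 0, "az": 0}, {"fingers": 0.055, "dx": -0.008, "dy": -0.0025, "dz": 0.012, "ax": 0, "ay": 0, "az": 0}, {"fingers": 0.055, "dx": -0.02, "dy": -0.005, "dz": 0.029, "ax": 0, "ay": 0, "az": 0}, {"fingers": 0.055, "dx": -0.035, "dy": -0.0075, "dz": 0.05, "ax": 0, "ay": 0, "az": 0}, {"fingers": 0.055, "dx": -0.055, "dy": -0.011, "dz": 0.078, "ax": 0, "ay": 0, "az": 0}]}}

```text
time: 18.98
tool_pos: [0.6001, -0.0729, 0.1369]
eef_rot: [-0.028, 0.947, 0.089, 0.306]
contact_force: [0.7, -1.1, 1.5]
opening: 0.0547
```

Request:
{"name": "step_arm", "arguments": {"moves": [{"fingers": 0.055, "dx": -0.025, "dy": -0.004, "dz": 0.03, "ax": 0, "ay": 0, "az": 0}, {"fingers": 0.055, "dx": -0.05, "dy": -0.01, "dz": 0.05, "ax": 0, "ay": 0, "az": 0}, {"fingers": 0.055, "dx": -0.08, "dy": -0.015, "dz": 0.06, "ax": 0, "ay": 0, "az": 0}, {"fingers": 0.055, "dx": -0.1, "dy": -0.02, "dz": 0.06, "ax": 0, "ay": 0, "az": 0}, {"fingers": 0.055, "dx": -0.11, "dy": -0.02, "dz": 0.06, "ax": 0, "ay": 0, "az": 0}]}}

```text
time: 19.6
tool_pos: [0.4897, -0.0938, 0.1967]
eef_rot: [-0.027, 0.947, 0.088, 0.307]
contact_force: [0.8, 0.4, -0.6]
opening: 0.055
```

```bash
python3 shot.py k
python3 - <<'E'
from h import *
from rig import snapshot
Z=np.load("k_top.npz")["d"];print((Z[214:228,294:320]*1000).round(0).astype(int))
Z=np.load("k_scene.npz");cv2.imwrite("pics/k_full.png",Z["p"][:,:,::-1])
d=Z["d"];print((d[242:252,294:310]*1000).round(0).astype(int))
E
```

```text
t 19.6 gauge tcp mm [-161.4    0.9  196.7] Fg [ 0.84  0.22 -0.59] zaxis [ 0.576  0.106 -0.811] open 0.055 q [ 1.4  -0.4  -0.9   2.26 -0.99  0.83 -0.35]
[[974 964 960 965 960 966 961 961 962 960 963 963 961 958 958 962 962 960
  964 952 932 933 934 932 930 928]
 [976 971 962 958 962 961 960 964 961 960 960 962 962 962 957 961 959 963
  931 933 928 931 931 901 901 934]
 [973 972 962 962 964 962 959 961 961 961 959 963 957 958 960 958 960 963
  932 932 899 900 900 899 899 899]
 [  0 972 964 964 963 961 959 964 961 959 958 964 959 961 959 961 962 964
  930 932 899 897 898 900 897 898]
 [974 973 963 963 964 963 959 961 960 962 963 961 961 957 959 959 937 937
  933 931 900 898 898 902 897 902]
 [974 972 965 938 938 937 937 937 935 937 962 962 960 959 959 938 937 938
  930 931 900 897 901 900 902 900]
 [972 974 961 938 931 932 931 940 936 933 936 937 961 959 960 963 936 938
  932 929 903 900 899 901 900 900]
 [973 974 972 936 931 933 932 931 937 934 936 960 958 962 959 960 960 963
  961 931 933 930 930 932 929 927]
 [974 971 972 936 934 933 930 935 937 935 960 959 960 961 962 963 959 962
  
[... 549 characters left out ...]
960 959 948 948 948 951 950]]
[[884 886 960 957 959 956 960 959 961 940 937 934 938 858 859 856]
 [884 887 892 954 960 955 958 957 935 935 933 935 933 863 864 860]
 [887 891 889 889 889 952 951 931 932 931 932 931 929 863 858 858]
 [888 890 886 887 886 887 929 928 930 928 928 926 924 867 864 861]
 [886 883 882 883 884 888 886 923 883 925 923 923 874 869 868 862]
 [885 887 884 884 887 885 888 884 882 880 879 871 873 868 866 862]
 [887 887 886 885 896 919 919 921 885 881 865 870 867 869 867 868]
 [889 885 887 891 895 916 918 913 913 915 868 867 868 863 863 861]
 [888 890 891 892 896 911 914 911 911 910 870 869 866 865 865 862]
 [895 890 893 895 899 908 908 907 907 908 870 869 866 865 863 864]]
```

View pics/k_top.png

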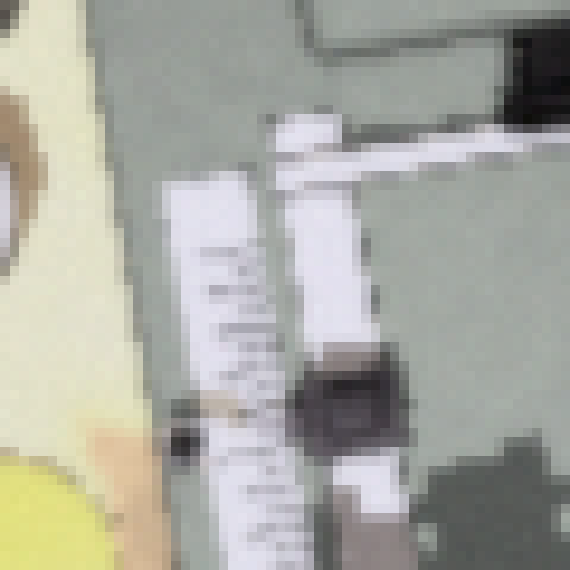

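View pics/k_full.png

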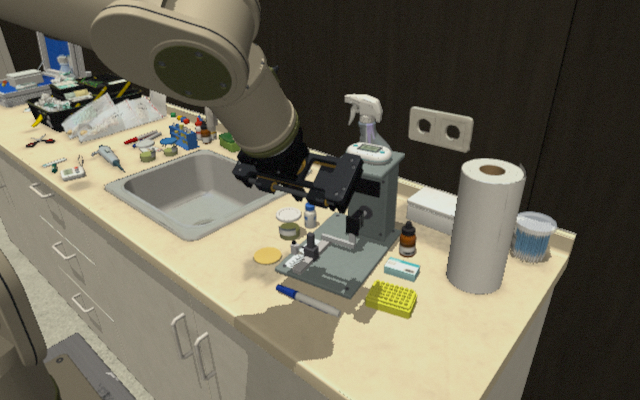

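Run:
```python
import numpy as np,cv2
a=np.load("top0.npz")["d"];b=np.load("k_top.npz")["d"]
m=((np.abs(a-b)>.008)&(a>0)&(b>0)).astype(np.uint8)
m=cv2.morphologyEx(m,cv2.MORPH_OPEN,np.ones((2,2),np.uint8))
n,l,s,c=cv2.connectedComponentsWithStats(m)
print(s[1:].tolist())
```

```text
[[552, 140, 2, 3, 6], [507, 147, 2, 2, 4], [488, 153, 2, 2, 4], [494, 153, 2, 2, 4], [488, 164, 2, 2, 4], [515, 167, 2, 2, 4], [545, 170, 2, 2, 4], [548, 172, 2, 2, 4], [526, 174, 3, 2, 6], [584, 178, 2, 2, 4], [496, 188, 2, 2, 4], [554, 196, 2, 2, 4], [506, 201, 2, 2, 4], [552, 200, 2, 2, 4], [540, 207, 2, 2, 4], [590, 207, 2, 2, 4], [595, 207, 2, 2, 4], [639, 206, 1, 2, 2], [592, 211, 2, 2, 4], [624, 213, 2, 2, 4], [311, 214, 13, 10, 95], [540, 223, 2, 2, 4], [313, 226, 13, 10, 97], [512, 231, 2, 2, 4], [539, 230, 2, 2, 4], [591, 233, 2, 3, 6], [557, 234, 2, 2, 4], [590, 237, 2, 2, 4], [305, 240, 122, 160, 10719], [535, 245, 2, 2, 4], [588, 248, 2, 2, 4], [557, 250, 2, 2, 4], [513, 255, 2, 2, 4], [602, 254, 2, 2, 4], [526, 257, 2, 2, 4], [529, 272, 2, 2, 4], [550, 292, 2, 2, 4], [85, 298, 2, 2, 4], [38, 301, 2, 2, 4], [104, 301, 2, 2, 4], [97, 306, 2, 2, 4], [194, 306, 2, 2, 4], [53, 308, 2, 2, 4], [259, 309, 3, 4, 10], [11, 311, 2, 2, 4], [483, 310, 2, 2, 4], [41, 313, 2, 3, 6], [96, 312, 2, 3, 6], [66, 315, 2, 2, 4], [0, 317, 2, 2, 4], [72, 317, 2, 2, 4], [437, 316, 2, 2, 4], [60
[... 563 characters left out ...]
, 2, 2, 4], [472, 351, 2, 2, 4], [53, 355, 2, 2, 4], [173, 357, 5, 3, 10], [56, 360, 2, 2, 4], [227, 362, 2, 2, 4], [434, 362, 2, 2, 4], [517, 363, 2, 2, 4], [639, 364, 1, 3, 3], [151, 367, 2, 2, 4], [187, 366, 2, 2, 4], [190, 366, 2, 2, 4], [178, 368, 2, 2, 4], [197, 369, 2, 2, 4], [0, 371, 2, 5, 10], [122, 371, 2, 2, 4], [207, 370, 2, 2, 4], [138, 372, 2, 2, 4], [186, 373, 2, 2, 4], [263, 375, 2, 2, 4], [488, 376, 2, 2, 4], [492, 376, 2, 2, 4], [0, 378, 2, 2, 4], [166, 380, 2, 2, 4], [169, 380, 2, 2, 4], [191, 381, 2, 2, 4], [590, 384, 50, 16, 432], [0, 387, 2, 2, 4], [90, 386, 2, 2, 4], [162, 387, 2, 2, 4], [118, 389, 2, 2, 4], [171, 392, 2, 2, 4], [431, 395, 2, 2, 4], [63, 397, 2, 2, 4]]
```

Near the gauge only the pointer (old and new place) and the robot itself differ from the first picture; the bystanders haven't moved. Handing in.

```bash
python3 -c "
from rig import hand_in
print(hand_in())"
```

```text
the job is handed in; nothing more can be done
None
```

The gauge check is done and handed in at about 20 s of the 58 s allowed.

- **Pointer to zero:** I pushed the pointer back against the handle's arm until it stopped firmly, at about 11 N. The picture then showed it touching the arm.
- **Grasp:** My first close caught the lip's edges (opening 26.6 mm), so I opened, moved about 8 mm further in and took the 16 mm grip.
- **Pull and hold:** I drew the handle out about 45.6 mm and held it there for more than 1.25 s.
- **Easing home:** I eased the handle back at about 30 mm/s until the force showed it against its home stop. Only then did I let go and back the hand away.

**Last checks**
- **Alignment:** The pointer tip is in line with the tab tip to about 0.5 mm in both cameras. My estimates of the pull needed spread from 45.3 to 46.4 mm, so the true error could be up to about 1 mm.
- **Handle:** The arm is at its home place in the last picture.
- **Bystanders:** The top depth picture shows no bystander moved, comparing before with after. The exceptions are the marker and anything else near the front edge, which the arm partly hid from the top camera. The scene picture shows the marker lying where it was, by eye.
- **Robot:** It was touching nothing at hand-in.

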